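# Set up the drum polishing stand and rack its scrapers

## Task

Make the polishing station ready: drop the drum's axle into the two open slots of the stand until both ends bottom out, and only then knock the stand's lock pin all the way down with the mallet (never with the gripper itself) and set the mallet back down on the bench. Slide every flat scraper lying on the bench blade first into a slot of its own in the scraper rack, fully home with its handle's shoulder against the rack, at any time. Leave the plaster model, the powder tub and the wax puck where they are.

Things in the scene. Friction and masses are not known exactly. Their poses are not given: they have to be found in the camera images.
- rack: Slotted scraper rack, aluminium block fixed to the bench, 72 (x) x 180 (y) x 46 (z) mm. Origin: centre of its underside. The front face, x = -36 mm in its frame, faces the robot side (-x) and has three level slots side by side at y = +60, 0 and -60 mm, open to the front only. Each slot is 40 mm wide, 13 mm high (z = 18 to 31 mm) and 62 mm deep (level, along +x); the walls between them have rounded front ends. A scraper enters level, blade pointing along the rack's +x.
- slot0 (a point): Centre of the mouth of the slot at y = +60 mm, in the rack's front face, 24.5 mm above the bench.
- slot1 (a point): Centre of the mouth of the middle slot, 24.5 mm above the bench.
- slot2 (a point): Centre of the mouth of the slot at y = -60 mm, 24.5 mm above the bench.
- stand: Drum stand fixed to the bench: grey base plate 84 (x) mm wide, 12 mm thick, from y = -63 to +119 mm, with two steel uprights at y = -42 and +42 mm (10 mm thick, 40 mm long in x, tops 77 mm above the bench). Each has a U-slot open at the top, 12 mm wide at x = 0 with rounded lips, floor 43 mm above the bench. A grey pin housing (38 x 34 mm, top at 68 mm) stands at y = +95 mm. Origin: at bench level midway between the uprights; the drum's axle lies along y.
- seat (a point): Point where the centre of the seated drum belongs: between the uprights, 48 mm above the bench, with the axle (drum's y, either way round) along the stand's y.
- lock_pin (a joint): Lock pin of the stand, slides vertically: 0 m fully up, 0.015 m fully down, starts at 0 to 0.003. A weak spring, but friction holds it wherever it is left; about 7 to 9 N push it down. Its round steel cap is 28 mm across, 10 mm thick.
- pin_top (a point): Centre of the top of the lock pin's cap; 100 mm above the bench when up, 85 mm when fully down; at x = 0, y = +95 mm of the stand.
- drum: Polishing drum, 250 g: black octagonal rubber drum 46 mm across the flats, 56 mm long, on a steel axle 10 mm thick and 120 mm long along its y axis (32 mm stick out of the drum on each side). It lies on a flat with two flats upright. Origin on its underside as it lies at the start.
- drum_center (a point): Centre of the drum, on the axle, 23 mm above the bench as it lies.
- mallet: Wooden mallet, 300 g, standing on one striking face: head 50 x 50 mm, 72 mm tall, handle level along its -x, 18 mm wide and 22 mm high, from 25 to 135 mm from the head's centre line, its middle 36 mm above the bench. Origin: centre of the head's lower face (the face that strikes).
- mallet_head (a point): Centre of the mallet's head, 36 mm above the bench as it stands.
- scraper0: Flat scraper, 80 g, lying flat, may be absent: steel blade 60 mm long (along its +x), 36 mm wide, 5 mm thick; dark wooden handle 75 mm long (along -x), 22 mm wide, 16 mm thick; blade and handle have their undersides flush. Origin: at the shoulder where blade and handle meet, on the underside. The handle is too thick to enter a slot and stops at the rack's face.
- tip0 (a point): Middle of the front end of the blade of scraper0, 2.5 mm above the bench as it lies, 60 mm ahead of the shoulder.
- scraper1: Flat scraper, 80 g, lying flat, may be absent: steel blade 60 mm long (along its +x), 36 mm wide, 5 mm thick; dark wooden handle 75 mm long (along -x), 22 mm wide, 16 mm thick; blade and handle have their undersides flush. Origin: at the shoulder where blade and handle meet, on the underside. The handle is too thick to enter a slot and stops at the rack's face.
- tip1 (a point): Middle of the front end of the blade of scraper1, 2.5 mm above the bench as it lies, 60 mm ahead of the shoulder.
- scraper2: Flat scraper, 80 g, lying flat, may be absent: steel blade 60 mm long (along its +x), 36 mm wide, 5 mm thick; dark wooden handle 75 mm long (along -x), 22 mm wide, 16 mm thick; blade and handle have their undersides flush. Origin: at the shoulder where blade and handle meet, on the underside. The handle is too thick to enter a slot and stops at the rack's face.
- tip2 (a point): Middle of the front end of the blade of scraper2, 2.5 mm above the bench as it lies, 60 mm ahead of the shoulder.
- model: Bystander: cream-coloured plaster dental model, 65 x 77 x 55 mm, near the back of the bench. Origin: centre of its underside.
- tub: Bystander: white powder tub with screw lid, 68 mm wide, 95 mm tall, near the back of the bench. Origin: centre of its underside.
- puck: Bystander: round white dish of pink wax, 51 mm wide, 21 mm high, near the right end of the bench. Origin: centre of its underside.
There are look-alikes about, which are no part of the job. What is shaped like the scraper0 but green is not meant.

How it is judged:
By the outcome, as a careful person would: the job done as asked, in the order asked, and still so for the second after the job is handed in, with the robot touching nothing.
Of scraper0, scraper1, scraper2 only 2 to 3 are there at a start; the rules pass over those that are not, and their reading is None.
At some moment in a run one of scraper0, scraper1, scraper2 may be knocked a few centimetres aside while the robot is not near it.
Once in a run the grip may slacken for a moment while it holds something.
It also fails if it takes over 210 s, if anything falls off the work surface, if the arm or the gripper's body presses on something with over 40 N, if the wrist force passes 120 N, or if a joint passes its speed limit or range.

## Robot

A 6-joint arm with a two-finger parallel gripper is mounted at the origin on a cart in front of the work surface, level with it; the furniture and walls round the work are solid. World frame = base frame: x ahead of the robot, y to its left, z up, the work surface at z = 0. Lengths are in mm, angles in rad, forces in N, time in s.
With the tool pointing down it reaches from about 300 to 775 mm from the base axis. Payload 14.6 kg.
Tool frame: the origin (TCP) lies between the finger pads; the fingertips stand 19 mm ahead of it and the grasp point (between the pads) is the TCP; x points along the fingers, y is the direction in which the jaws open and shut, and the axes are right-handed (so a half turn about x gives the same grasp; the last joint's range is limited). The gripper opens to 94 mm and grips with 3 to 60 N. Pads are 16 mm wide; open, the fingers measure 119 mm over their backs; the gripper's body (75 mm by 177 mm) begins 78 mm behind the grasp point.
Start: joints at [1.083, 0.3, 1.521, -0, 1.321, -0.067], TCP at [224.666, 502.01, 224.446] pointing down, gripper open.
Joint ranges: [-3.03, 3.03], [-0.79, 2.21], [0.23, 2.52], [-1.04, 4.18], [0, 3.07], [-2.55, 2.55]. Speed limits (rad/s): [2.22, 2.22, 2.57, 3.14, 3.14, 3.14].

## Interface

Orientations are given as [roll, pitch, yaw] about the fixed x, y, z axes, in that order (R = Rz(yaw) Ry(pitch) Rx(roll)).
In Python, from cell import manip gives the robot as it stands.
- The arm moves only by the tool jog_arm, never from a script. Its argument "series" is one flat list of numbers, 7 for each row, row after row: the turn, a rotation vector about the world's x, y, z in rad, then the shift along the world's x, y, z in m, then the opening, from -1 (shut) to 1 (fully open). A call has 1 to 20 rows; each row is the pose to reach, as a shift and turn from the pose commanded when the call began; what a row does not reach only later rows make up. A row lasts 1/8 s, in which the tool goes at most 62.5 mm and 10.7 degrees, less where a joint would pass 70% of its speed; a pose out of reach is approached as far as the arm can. A call with a gripper value outside its range is refused whole. The fingers move at their own pace and stop on an object; "squeeze" is the grip in N (left out, the last holds). Time passes only in rows, so rows that repeat a pose let the fingers close. It gives the time, the measured TCP pose, the force and the opening at its end, in the units of the state.
- manip.read_state(): the state, without advancing time (a new reading comes with each control period).
- manip.camera(name): name is "scene" or "top"; returns a dict with "color" (384x512x3 uint8, blue, green, red), "range_z" (384x512 float32, mm along the optical axis (not along the pixel's ray), 0 where there is no reading), "fx", "fy", "cx", "cy" (pixels), "pose" (4x4, takes a point from camera to world coordinates). Camera axes: x right, y down, z forward; pixel columns grow to the right and rows downward; lengths in mm; the calibration is good to about 2 mm. A picture is of the moment at which its call begins.
- manip.sign_off(): hands the job in, once; it reports no verdict.
The state is a dict: "clock": time; "joints": joint angles; "qd": joint speeds; "effort": joint torques, N m; "eef_pos": TCP position; "eef_rot": TCP orientation; "wrist_force": force on the tool from outside, world axes, zero at the start; "moment": the same for the moment, N m; "finger_gap": finger opening in mm.
Only numpy, scipy, OpenCV 4.12 (cv2) and the standard library are available. Lean on these libraries where they do the work, as an engineer would, in place of code of your own. Each camera call takes 0.05 s, during which the arm holds its last target.

## Working session

There is one attempt and no reset: what is moved stays moved. The work goes in short steps, Python scripts to look and compute and a tool call to move; the robot and the scene stay as the last step left them, time stands still between calls to the robot, and variables do not carry over. Pictures are saved under pics/ and viewed, and the job is handed in when it is done.

Besides the shell and the picture viewer there is one more tool, called after "Emit:" as a command line: name --argument value ..., lists and objects as JSON in quotes. jog_arm: Moves the arm, as the interface text tells. Its arguments: {"type":"object","properties":{"series":{"type":"array","items":{"type":"number"}},"squeeze":{"type":"number"}},"required":["series"]}

```bash
ls; mkdir -p pics
cat > h.py <<'E'
import numpy as np, cv2
from cell import manip
def cam(n):
    return manip.camera(n)
def pts(c):
    h,w=c["range_z"].shape
    u,v=np.meshgrid(np.arange(w),np.arange(h))
    z=c["range_z"].astype(float)
    P=np.stack([(u-c["cx"])/c["fx"]*z,(v-c["cy"])/c["fy"]*z,z,np.ones_like(z)],-1)
    W=P@np.array(c["pose"]).T
    W=W[...,:3]; W[z==0]=np.nan
    return W
E
python3 - <<'E'
from h import *
s=manip.read_state(); print(s)
for n in("scene","top"):
    c=cam(n); cv2.imwrite(f"pics/{n}0.png",c["color"]); np.savez(f"{n}0.npz",**c)
    print(n,c["fx"],c["cx"],c["cy"],np.round(c["pose"],3).tolist())
E
```

```text
pics
{'clock': 0.0, 'joints': array([ 1.08341867e+00,  3.00481717e-01,  1.52158381e+00, -1.35284374e-05,
        1.32068065e+00, -6.65938560e-02]), 'qd': array([ 7.75694187e-04,  1.15793667e-03, -3.29129027e-04, -8.42816998e-04,
        2.06640503e-03,  9.27707704e-06]), 'effort': array([ 2.81815737e-04, -5.31819785e+01, -3.52731335e+01,  7.08423019e-02,
        2.45099701e-02, -3.76970365e-05]), 'eef_pos': array([224.55288409, 501.81139335, 223.87933352]), 'eef_rot': array([-1.62603111,  1.56964272, -2.04681155]), 'wrist_force': array([ 0.7613941 ,  0.21826625, -0.38327365]), 'moment': array([0.03061294, 0.00454155, 0.00627077]), 'finger_gap': 93.90856245784508}
scene 477.2819670694273 259.7191862073534 196.35211086875333 [[-0.63, -0.348, 0.694, -621.043], [-0.777, 0.287, -0.561, 919.818], [-0.005, -0.892, -0.451, 853.455], [0.0, 0.0, 0.0, 1.0]]
top 438.70936910214095 246.22904395643937 191.7499522524883 [[0.017, -0.985, 0.171, 319.91], [-1.0, -0.016, 0.008, -20.09], [-0.005, -0.171, -0.985, 1374.21], [0.0, 0.0, 0.0, 1.0]]
```

View pics/scene0.png

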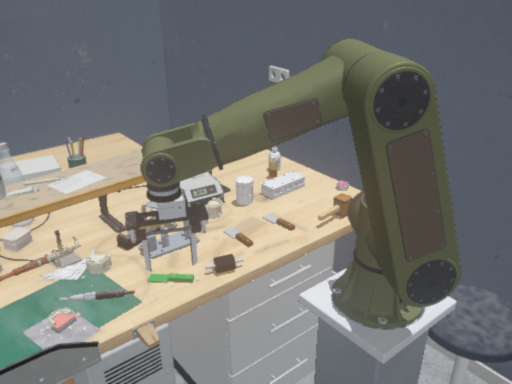

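View pics/top0.png

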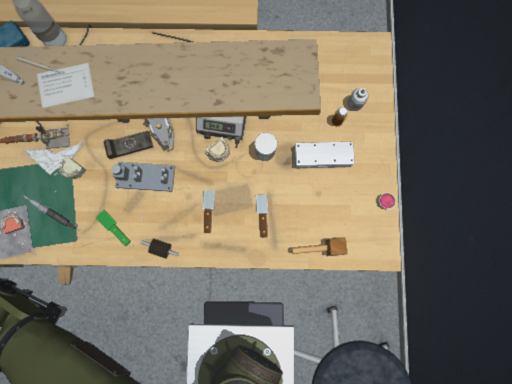

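The top view shows two brown-handled scrapers at (208,210) and (262,215), and the green decoy at (113,227). The drum is at (160,248), the mallet at (320,247), the rack at (323,154) and the stand at (145,177). I'll zoom in and measure.

Run:
```python
from h import *
c=dict(np.load("top0.npz")); im=c["color"]
a=cv2.resize(im[130:265,95:245],None,fx=5,fy=5,interpolation=cv2.INTER_CUBIC)[:600,:750]
b=cv2.resize(im[130:265,245:400],None,fx=5,fy=5,interpolation=cv2.INTER_CUBIC)[:675,:775]
cv2.imwrite("pics/topL.png",cv2.resize(im[130:265,95:245],None,fx=4.4,fy=4.4,interpolation=cv2.INTER_CUBIC))
cv2.imwrite("pics/topR.png",cv2.resize(im[130:265,245:400],None,fx=4.4,fy=4.4,interpolation=cv2.INTER_CUBIC))
W=pts(c)
for n,(u,v) in dict(rackc=(323,154),tub=(265,147),mal=(337,247),drum=(160,248),s0=(208,220),b0=(208,198),s1=(262,225),b1=(262,203),bench=(290,200),standbase=(150,183),house=(119,172)).items(): print(n,np.round(W[v,u],1), im[v,u])
```

```text
rackc [ 673.9 -247.    44.4] [234 230 225]
tub [680.  -64.2  92.8] [226 227 223]
mal [ 384.9 -280.    71.8] [ 63 110 155]
drum [374.1 246.7  46.3] [43 50 52]
s0 [464.  107.7  17.8] [ 46  71 104]
b0 [535.3 111.3   3.9] [185 182 170]
s1 [452.  -60.2  11. ] [ 46  70 103]
b1 [521.7 -59.6   7.2] [196 193 180]
bench [ 534.1 -148.5   -1.5] [143 192 220]
standbase [579.5 296.3   9.8] [155 146 135]
house [595.3 371.2  94.5] [83 84 81]
```

View pics/topL.png

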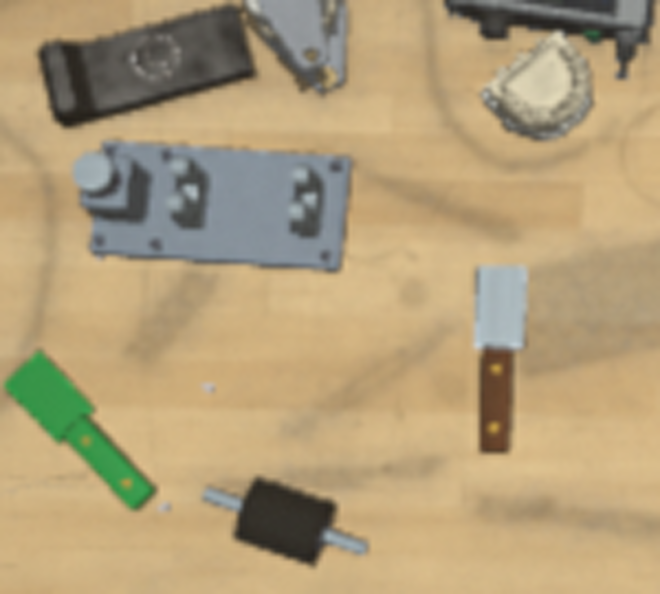

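View pics/topR.png

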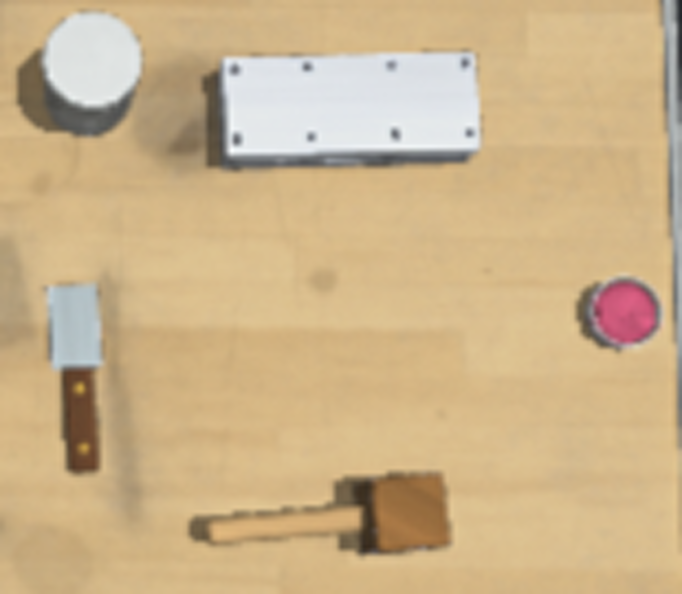

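```bash
cat >> h.py <<'E'
def cast(c,uv,z):
    uv=np.asarray(uv,float).reshape(-1,2); M=np.array(c["pose"])
    d=np.stack([(uv[:,0]-c["cx"])/c["fx"],(uv[:,1]-c["cy"])/c["fy"],np.ones(len(uv))],1)@M[:3,:3].T
    o=M[:3,3]; t=(z-o[2])/d[:,2]
    return (o+d*t[:,None])[:,:2]
def proj(c,p):
    M=np.linalg.inv(np.array(c["pose"])); q=np.atleast_2d(p)@M[:3,:3].T+M[:3,3]
    return np.stack([q[:,0]/q[:,2]*c["fx"]+c["cx"],q[:,1]/q[:,2]*c["fy"]+c["cy"]],1)
def mask(c,box,f,S=4):
    """upsampled mask, biggest contour as pixel coords"""
    u0,v0,u1,v1=box
    im=cv2.resize(c["color"][v0:v1,u0:u1],None,fx=S,fy=S,interpolation=cv2.INTER_CUBIC)
    m=f(cv2.cvtColor(im,cv2.COLOR_BGR2HSV).astype(int),im.astype(int)).astype(np.uint8)
    cs,_=cv2.findContours(m,cv2.RETR_EXTERNAL,cv2.CHAIN_APPROX_NONE)
    k=max(cs,key=cv2.contourArea)[:,0].astype(float)
    return (k+0.5)/S-0.5+[u0,v0]
def rect(c,k,z):
    w=cast(c,k,z).astype(np.float32); (x,y),(a,b),t=cv2.minAreaRect(w)
    if a<b: a,b,t=b,a,t+90
    t=(t+90)%180-90
    return [round(float(q),1) for q in (x,y,a,b,t)]
E
python3 - <<'E'
from h import *
c=dict(np.load("top0.npz")); s=dict(np.load("scene0.npz"))
steel=lambda h,b:(h[...,1]<45)&(h[...,2]>130)
brown=lambda h,b:(h[...,1]>90)&(h[...,2]<150)
wood=lambda h,b:(h[...,1]>120)&(h[...,2]<190)
for n,bx in (("A",(198,185,222,240)),("B",(252,188,275,242))):
    print(n,"blade",rect(c,mask(c,bx,steel),5),"handle",rect(c,mask(c,bx,brown),16))
print("rack",rect(c,mask(c,(288,135,360,170),lambda h,b:h[...,2]>212),46))
print("mallethead",rect(c,mask(c,(325,232,352,262),wood),72))
print("drum",rect(c,mask(c,(140,234,180,262),lambda h,b:h[...,2]<75),46))
print("drumaxle",rect(c,mask(c,(136,230,184,265),lambda h,b:(h[...,1]<70)|(h[...,2]<75)),23))
print("standbase",rect(c,mask(c,(108,160,180,195),lambda h,b:(h[...,1]<60)),12))
print("cap?",rect(c,mask(c,(110,160,121,176),lambda h,b:(h[...,1]<60)&(h[...,2]>140)),100))
W=pts(c)
for v in range(160,192,1):
    print(v,' '.join("%3.0f"%q if q==q else ' . ' for q in W[v,110:176:1,2]))
E
```

```text
A blade [530.6, 110.0, 61.6, 38.1, 0.6] handle [462.0, 110.1, 72.5, 25.0, 1.0]
B blade [519.6, -58.0, 61.5, 38.0, 4.2] handle [450.2, -62.4, 72.3, 25.6, 0.7]
rack [689.8, -262.0, 199.5, 94.7, -87.5]
mallethead [387.8, -279.6, 52.9, 49.0, -85.3]
drum [374.2, 249.9, 60.2, 42.3, 72.5]
drumaxle [375.0, 254.1, 123.7, 43.0, 72.5]
standbase [600.1, 323.3, 202.8, 88.9, 87.3]
cap? [609.4, 381.5, 35.6, 26.5, -2.6]
160   5   3  -1  -6  -5   4  -3   2  -0   3  -6   3  -1   4  -4   1   1  -0  -4   4   1  -1   1  -2  -1  -1   3  -4  -2  -3   6  -3  -6  -3  -4  -1   1  -2   5   3   0   0  -1  -1  -3  -4  -1   1  -4  -1   2   3  -1  -2   1  -9   1  -2  -2  -3  -2  -8  -5   1   4   3
161   1  -3   2  -3  -4  -2  -0   0   2  -3  -0   7   5   1   2   1   3   3  -2   2   4   1   0  -1  -6  -4  -1  -3   1  -2  -0  -5   2  -3  -3   4  -6  -4   1   1  -0  -5  -1   0   2   0   3   5  -3   2  -0   1  -4   1   3  -2   3   3  -6   3  -6   3  -0  -2   1  -1
162  -3   2   0   3  -1  -2   2  -1   5   8  11  13  12  13   8  12  12   8  14  10  12   8  -3  -1  -0   2   2   1   4   1  -6  -6  -1  -1   2  -3   4   2 
[... 7183 characters left out ...]
  .   -2  -1  -0   2   0  -2  -3   7   6   9   9   6  13   3   7  10  13  13   6   7   8  11  12  16  15  12  16  10  11  10   8  13  13  14  12  12  19   3   3   1
190   0   3   1  -1  -3   2   0  -0   1  -1   1  -3   0   1   1  -1  -1  -1   2   2  -6   5  -0  -2  -5   6  -0   2  -1   2   3   4  -1   3   1  -4   1  -1   2   1  -7   1   2   0   2   2  -5   3   3   0   8  11   8  12   2  13   6  12  11  13  13  14   5  -7  -1   4
191   1   2  -2   2  -1  -4  -1  -2   2   5   2  -3  -1  -4  -3   1  -3  -4   3  -3   2  -2   0   2   7   1   0   0  -1  -3  -3  -4   2  -4   2   1   0   2   4  -3  -2   2  -0  -3   2   5   2  -4  -1   0   0   2   0  -6   1   3  -2   4   6  -0  -0   3  -5  -1  -3  -5
```

```bash
cat > m.py <<'E'
from h import *
def dm(c,box,lo,hi,S=1):
    W=pts(c);u0,v0,u1,v1=box
    z=W[v0:v1,u0:u1,2]
    m=((z>lo)&(z<hi)).astype(np.uint8)
    n,l,st,ce=cv2.connectedComponentsWithStats(m,connectivity=4)
    return [(st[i,4],ce[i]+[u0,v0],np.argwhere(l==i)[:,::-1]+[u0,v0]) for i in range(1,n) if st[i,4]>4]
E
python3 - <<'E'
from m import *
c=dict(np.load("top0.npz"))
print("cap")
for a,ce,p in dm(c,(105,155,125,178),88,110): print(a,cast(c,ce,100).round(1), cv2.fitEllipse(cast(c,p,100).astype(np.float32)) if a>20 else '')
print("prongs")
for a,ce,p in dm(c,(130,160,170,185),68,90): print(a,cast(c,ce,77).round(1))
print("rack top")
for a,ce,p in dm(c,(285,130,365,175),36,56):
    if a>100: print(a,cast(c,ce,46).round(1),rect(c,np.vstack([p+[-.5,-.5],p+[.5,.5]]),46))
print("mallet")
for a,ce,p in dm(c,(280,225,360,265),62,82):
    if a>30: print(a,cast(c,ce,72).round(1),rect(c,np.vstack([p+[-.5,-.5],p+[.5,.5]]),72))
for a,ce,p in dm(c,(285,225,327,265),38,60):
    if a>30: print('handle',a,cast(c,ce,47).round(1),cv2.fitLine(cast(c,p,47).astype(np.float32),cv2.DIST_L2,0,.01,.01).ravel())
print("drum")
for a,ce,p in dm(c,(135,230,185,265),36,56):
    if a>30: print(a,cast(c,ce,46).round(1),rect(c,np.vstack([p+[-.5,-.5],p+[.5,.5]]),46),cv2.fitLine(cast(c,p,46).astype(np.float32),cv2.DIST_L2,0,.01,.01).ravel())
ax=mask(c,(136,230,184,265),lambda h,b:(h[...,1]<75)|(h[...,2]<75))
print(rect(c,ax,23))
steel=mask
im=c["color"][230:265,136:184]; h=cv2.cvtColor(im,cv2.COLOR_BGR2HSV)
m=((h[...,1]<75)&(h[...,2]>95)).astype(np.uint8)
n,l,st,ce=cv2.connectedComponentsWithStats(m)
for i in range(1,n):
    if st[i,4]>4: print("axle bit",st[i,4],cast(c,ce[i]+[136,230],27).round(1))
E
```

```text
cap
73 [[604.8 379.1]] ((604.796630859375, 379.1549987792969), (22.91179656982422, 24.66326332092285), 119.1058120727539)
prongs
19 [[615.1 327.2]]
19 [[610.9 242.4]]
17 [[588.6 328. ]]
17 [[583.8 243.5]]
rack top
1324 [[ 675.3 -251.2]] [675.3, -252.1, 183.3, 77.1, -89.1]
mallet
297 [[ 388.4 -282.1]] [388.4, -282.2, 53.7, 53.4, -83.9]
handle 209 [[ 379.8 -201.5]] [ 1.05441384e-01 -9.94425535e-01  3.79832428e+02 -2.01554001e+02]
drum
242 [[375.6 251.7]] [375.7, 251.8, 61.2, 44.9, 72.8] [  0.3776445    0.92595065 375.61072    251.65997   ]
[375.2, 254.3, 124.3, 43.2, 71.9]
axle bit 38 [[389.3 297.7]]
axle bit 40 [[361.5 210.7]]
```

Run:
```python
from h import *
s=dict(np.load("scene0.npz")); im=s["color"]
cv2.imwrite("pics/sceneZ.png",cv2.resize(im[160:300,130:370],None,fx=3.3,fy=3.3,interpolation=cv2.INTER_CUBIC))
```

```text
(no output)
```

View pics/sceneZ.png

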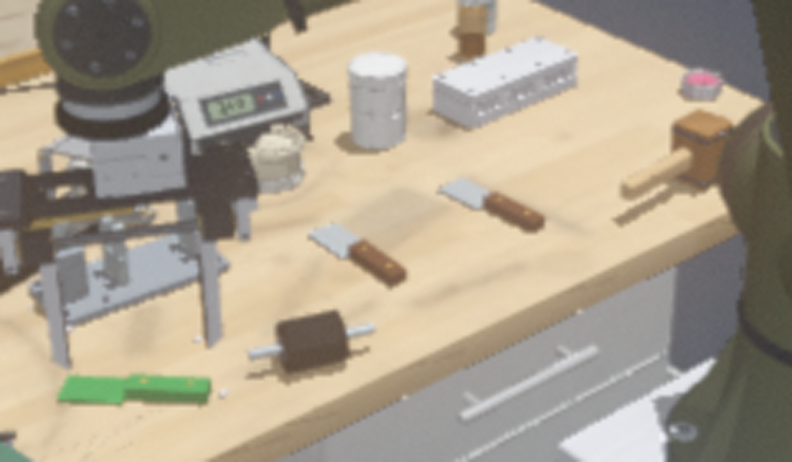

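```bash
cat > st.py <<'E'
from h import *
from scipy.spatial.transform import Rotation as R
s=manip.read_state(); r=R.from_euler('xyz',s['eef_rot']).as_matrix()
print('t',s['clock'],'pos',np.round(s['eef_pos'],1),'gap',round(s['finger_gap'],1),'F',np.round(s['wrist_force'],1),'j',np.round(s['joints'],2))
print('toolx',np.round(r[:,0],3),'jaw ang deg',round(np.degrees(np.arctan2(r[1,1],r[0,1])),2))
E
python3 st.py
python3 - <<'E'
from m import *
c=dict(np.load("top0.npz"))
# rack front top edge line & side lines from depth+colour mask
m=mask(c,(285,135,362,175),lambda h,b:h[...,2]>218)
w=cast(c,m,46)
for nm,sel in (("back",w[:,0]>np.nanmax(w[:,0])-6),("front",(w[:,0]<642)&(w[:,0]>630))):
    q=w[sel]; q=q[(q[:,1]>-330)&(q[:,1]<-175)]
    if len(q)>5:
        l=cv2.fitLine(q.astype(np.float32),cv2.DIST_HUBER,0,.01,.01).ravel(); print(nm,len(q),l,np.degrees(np.arctan2(l[1],l[0])))
print(w.min(0),w.max(0))
W=pts(c)
for v in range(158,170): print(v,im if 0 else c["color"][v,300:350:6,1],W[v,300:350:6,2].round(0))
E
```

```text
t 0.1 pos [224.5 501.8 223.9] gap 93.9 F [-0.6 -0.8  0.3] j [ 1.08  0.3   1.52  0.    1.32 -0.07]
toolx [-0.001 -0.001 -1.   ] jaw ang deg 65.89
back 139 [ 4.8288707e-02 -9.9883342e-01  7.1121814e+02 -2.7626093e+02] -87.23218
front 64 [ 1.6255096e-02 -9.9986786e-01  6.4026660e+02 -1.9649866e+02] -89.0686
[ 638.97580741 -342.0461209 ] [ 714.20965338 -162.31216411]
158 [233 231 231 231 231 231 234 233 233] [43. 38. 45. 52. 47. 42. 45. 45. 38.]
159 [233 231 230 231 231 231 232 232 232] [46. 48. 41. 45. 44. 44. 44. 43. 43.]
160 [231 232 232 233 233 232 222 231 232] [46. 45. 49. 44. 42. 48. 45. 50. 45.]
161 [222 232 233 233 233 233 228 233 232] [43. 47. 48. 48. 43. 46. 49. 42. 42.]
162 [227 232 232 233 233 233 234 234 234] [45. 43. 47. 44. 49. 54. 49. 43. 48.]
163 [234 233 232 232 232 234 235 234 229] [45. 45. 45. 48. 46. 46. 48. 50. 44.]
164 [234 231 224 188 176 163 154 152 149] [47. 45. 45. 48. 44. 44. 37. 45. 37.]
165 [152 150 146 121 117 108 100 106 107] [41. 36. 42. 37. 20. 19. 16. 16. 22.]
166 [110 110 107 118 133  93  92  93  99] [18. 19. 17. 17. 17. 17. 17. 13. 10.]
167 [ 99  97 102 107 123  95 129 141 160] [13.  9. 11. 10.  1.  5.  0.  1.  3.]
168 [137 145 164 162 163 161 172 175 179] [ 3. -0. -3.  4. -1.  7. -1.  5. -1.]
169 [169 175 183 181 180 180 182 182 178] [-4. -0. -1.  0. -0.  2. -2.  2. -1.]
```

Run:
```python
from m import *
c=dict(np.load("top0.npz")); g=c["color"][...,1].astype(float)
def edge(cols,vs,thr):
    out=[]
    for u in cols:
        col=g[vs[0]:vs[1],u]
        for i in range(len(col)-1):
            a,b=col[i],col[i+1]
            if (a-thr)*(b-thr)<0: out.append((u,vs[0]+i+(a-thr)/(a-b))); break
    return np.array(out)
f=edge(range(298,352),(159,168),190); b=edge(range(298,352),(148,138),190) if 0 else None
# back edge: walk upward
bo=[]
for u in range(298,352):
    for v in range(150,136,-1):
        if c["color"][v,u,0]>190 and c["color"][v-1,u,0]<=190:
            x,y=float(c["color"][v,u,0]),float(c["color"][v-1,u,0]); bo.append((u,v-(x-190)/(x-y)));break
for n,e in(("front",f),("back",np.array(bo))):
    w=cast(c,e,46); p=np.polyfit(w[:,1],w[:,0],1); r=w[:,0]-np.polyval(p,w[:,1]); 
    k=abs(r)<1.5; p=np.polyfit(w[k,1],w[k,0],1)
    print(n,len(e),k.sum(),"yaw",-np.degrees(np.arctan(p[0])),"x at yc",np.polyval(p,-251.7))
# side edges
for vs in (150,154,158,161):
    r=c["color"][vs,:,0].astype(float); L=[u for u in range(285,300) if r[u]<190<=r[u+1]][-1:]; Rr=[u for u in range(346,362) if r[u]>=190>r[u+1]][:1]
    print(vs,[cast(c,(u+(190-r[u])/(r[u+1]-r[u]),vs),46).round(1).tolist() for u in L+Rr])
```

```text
front 54 31 yaw 1.657801165665267 x at yc 642.3921403351302
back 54 24 yaw 2.5513116373893077 x at yc 711.43263005495
150 [[[685.0, -161.4]], [[687.8, -340.4]]]
154 [[[672.1, -163.2]], [[675.0, -341.4]]]
158 [[[659.3, -163.8]], [[662.2, -341.2]]]
161 [[[649.9, -173.6]], [[652.6, -341.2]]]
```

Emit:
jog_arm --series '[0, 0, -1.457, 0.151, -0.249, -0.094, 1, 0, 0, -1.457, 0.151, -0.249, -0.094, 1, 0, 0, -1.457, 0.151, -0.249, -0.094, 1, 0, 0, -1.457, 0.151, -0.249, -0.094, 1, 0, 0, -1.457, 0.151, -0.249, -0.094, 1, 0, 0, -1.457, 0.151, -0.249, -0.094, 1, 0, 0, -1.457, 0.151, -0.249, -0.094, 1, 0, 0, -1.457, 0.151, -0.249, -0.094, 1, 0, 0, -1.457, 0.151, -0.249, -0.094, 1, 0, 0, -1.457, 0.151, -0.249, -0.094, 1]'

```text
clock: 1.35
eef_pos: [375.6, 253.0, 130.4]
eef_rot: [-0.672, 1.571, -2.547]
wrist_force: [-0.4, -0.6, 0.4]
finger_gap: 94.2
```

```bash
python3 st.py
python3 - <<'E'
from h import *
for n in("top","scene"):
    c=cam(n); cv2.imwrite(f"pics/{n}1.png",c["color"]); np.savez(f"{n}1.npz",**c)
t=cv2.imread("pics/top1.png")[200:290,100:230];s=cv2.imread("pics/scene1.png")[150:300,120:300]
cv2.imwrite("pics/a1.png",cv2.resize(t,None,fx=5,fy=5,interpolation=cv2.INTER_CUBIC)); cv2.imwrite("pics/b1.png",cv2.resize(s,None,fx=4,fy=4,interpolation=cv2.INTER_CUBIC))
E
```

```text
t 1.35 pos [375.6 253.  130.4] gap 94.2 F [-0.4 -0.6  0.4] j [ 0.51  0.19  1.89 -0.    1.06  0.82]
toolx [-0. -0. -1.] jaw ang deg -17.4
```

View pics/a1.png

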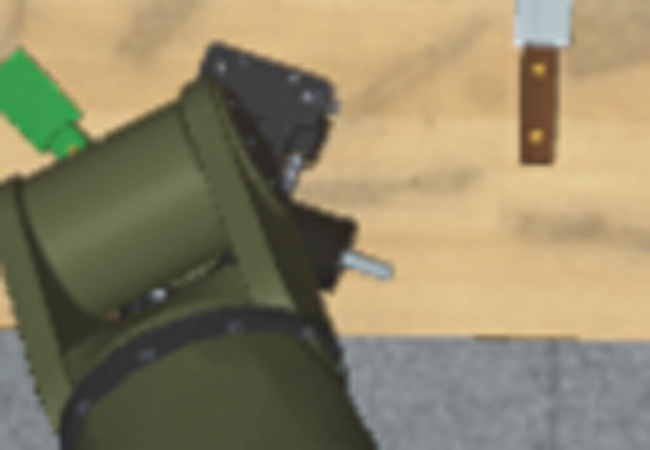

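View pics/b1.png

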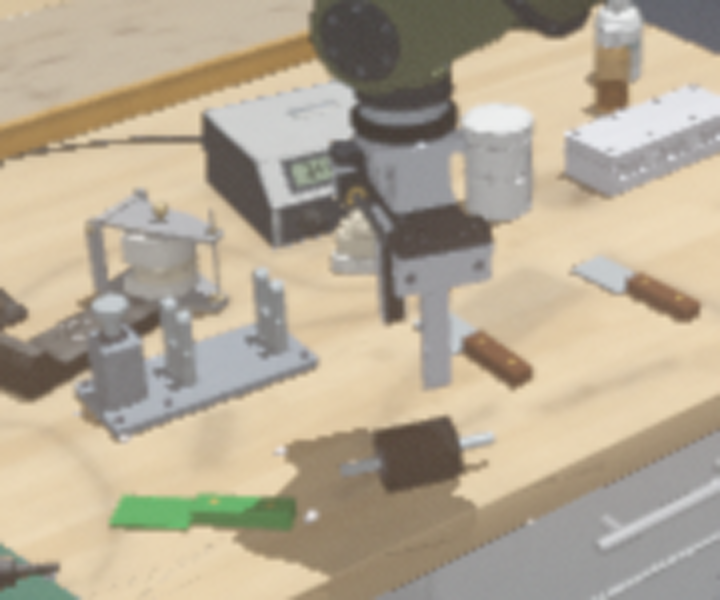

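The gripper is over the drum, with the axle end visible at (370,265) in the top crop. I'll descend and grip.

Emit:
jog_arm --series '[0, 0, 0, 0, 0, -0.04, 1, 0, 0, 0, 0, 0, -0.08, 1, 0, 0, 0, 0, 0, -0.1, 1, 0, 0, 0, 0, 0, -0.106, 1, 0, 0, 0, 0, 0, -0.106, 1]'

```text
clock: 2.08
eef_pos: [375.8, 253.1, 24.8]
eef_rot: [2.391, 1.571, 0.514]
wrist_force: [-0.0, 0.1, -0.2]
finger_gap: 94.4
```

Emit:
jog_arm --series '[0, 0, 0, 0, 0, 0, -0.2, 0, 0, 0, 0, 0, 0, -0.2, 0, 0, 0, 0, 0, 0, -0.2, 0, 0, 0, 0, 0, 0, -0.2, 0, 0, 0, 0, 0, 0, -0.2, 0, 0, 0, 0, 0, 0, -0.2]' --squeeze 40

```text
clock: 2.82
eef_pos: [375.8, 253.0, 24.5]
eef_rot: [2.108, 1.571, 0.23]
wrist_force: [0.8, -0.4, 1.5]
finger_gap: 45.6
```

```bash
python3 st.py
```

```text
t 2.825 pos [375.8 253.   24.5] gap 45.6 F [ 0.8 -0.4  1.5] j [ 0.51  0.38  1.96 -0.    0.81  0.82]
toolx [ 0.  0. -1.] jaw ang deg -17.59
```

Emit:
jog_arm --series '[0, 0, 0, 0, 0, 0.06, -0.2, 0, 0, 0, 0, 0, 0.12, -0.2, 0, 0, 0.255, 0.06, 0.008, 0.125, -0.2, 0, 0, 0.255, 0.12, 0.016, 0.125, -0.2, 0, 0, 0.255, 0.18, 0.026, 0.125, -0.2, 0, 0, 0.255, 0.224, 0.032, 0.125, -0.2, 0, 0, 0.255, 0.224, 0.032, 0.11, -0.2, 0, 0, 0.255, 0.224, 0.032, 0.09, -0.2, 0, 0, 0.255, 0.224, 0.032, 0.085, -0.2, 0, 0, 0.255, 0.224, 0.032, 0.085, -0.2]'

```text
clock: 4.08
eef_pos: [599.0, 285.1, 109.4]
eef_rot: [-1.154, 1.57, -2.777]
wrist_force: [0.3, -0.2, -2.6]
finger_gap: 45.7
```

```bash
python3 st.py
python3 - <<'E'
from h import *
for n in("top","scene"):
    c=cam(n); cv2.imwrite(f"pics/{n}2.png",c["color"]); np.savez(f"{n}2.npz",**c)
t=cv2.imread("pics/top2.png")[130:220,90:220];s=cv2.imread("pics/scene2.png")[170:290,110:260]
cv2.imwrite("pics/a2.png",cv2.resize(t,None,fx=5,fy=5,interpolation=cv2.INTER_CUBIC)); cv2.imwrite("pics/b2.png",cv2.resize(s,None,fx=5,fy=5,interpolation=cv2.INTER_CUBIC))
E
```

```text
t 4.075 pos [599.  285.1 109.4] gap 45.7 F [ 0.3 -0.2 -2.6] j [0.39 0.66 1.28 0.   1.21 0.44]
toolx [-0.001 -0.    -1.   ] jaw ang deg -2.96
```

View pics/a2.png

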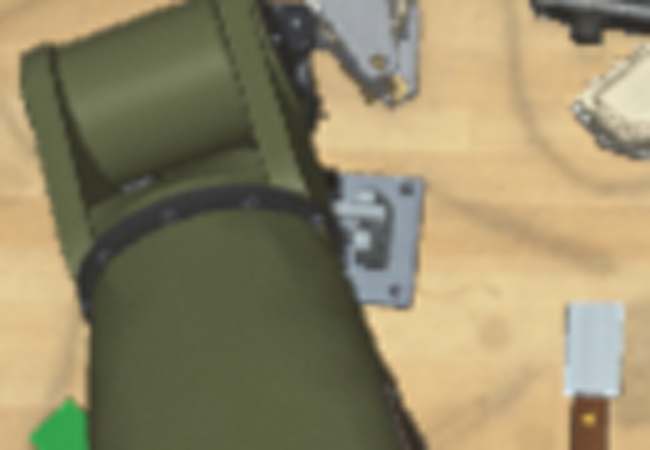

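View pics/b2.png

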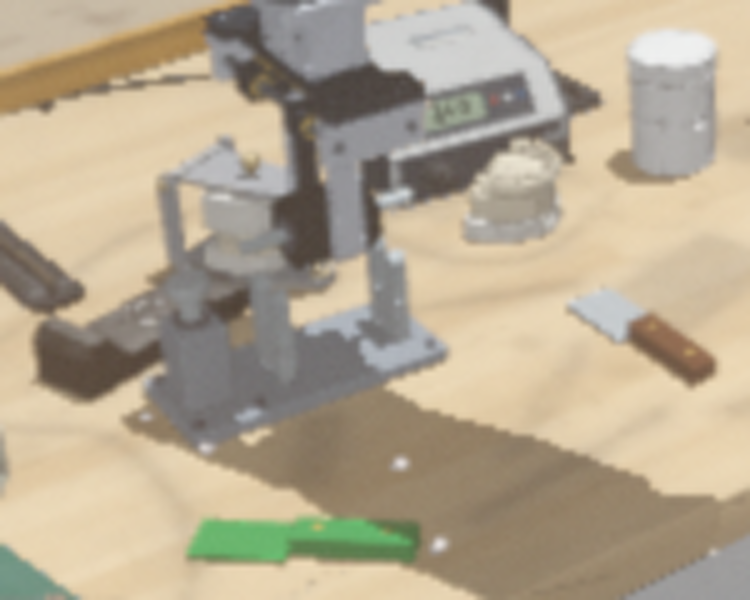

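Run:
```python
from h import *
c=dict(np.load("top2.npz"));W=pts(c)
cv2.imwrite("pics/a2z.png",cv2.resize(c["color"][160:195,150:180],None,fx=18,fy=17,interpolation=cv2.INTER_CUBIC))
for v in range(164,184): print(v,' '.join("%3.0f"%q if q==q else ' . ' for q in W[v,154:176,2]),'|',' '.join("%3d"%q for q in c["color"][v,154:172,1]))
# predicted pixels of axle end/slot
print(proj(c,[[597.3-0.0,225.3,108],[596.6+.0,228,113],[597.4,243,43],[597.4,243,77],[615,242,77],[584,243,77]]).round(1))
```

```text
164 353 120 121 106  10  11  11   6  -3   4  -5  -1   1  -5   0  -0   1   2   1  -1  10   3 |  52  56  63 107 157 160 161 152 156 168 162 154 157 170 170 173 175 176
165 361 124 116 104  16  16  13   7   8  13  13  13  16   9  12  12  12  10  11  10   1  -2 |  50  41  37  73 125 154 159 156 155 160 157 153 154 157 162 171 163 152
166 369 349 116 108   9  13  14  12  10  13  14  15  13  16  11  10  14  10  13   8   9  -1 |  51  41  36  62 116 158 160 159 157 156 155 156 156 157 157 156 139 127
167 370 356 121 116  92  10   6  15  74  74  71  78   9  11   9  19  18  17  13   9  11  -1 |  52  47  43  65 117 156 158 156 151 147 142 144 157 158 157 144 106  99
168 380 362 120 114  91  15  14  13  79  77  76  75  57  10   7   9   7  15  11  12   7   4 |  54  55  55  70 119 158 160 163 172 170 155 122 138 157 159 146 106  92
169 389 368 122 111  95  11  13   9  75  72  75  71  56  10  13  10  13  11  12  15   9  -4 |  54  56  59  70 116 158 162 173 189 190 170 101 106 135 158 155 145 142
170 396 376 358 112 112 112 106 112 111 113 114 104  54  34  15  16  12  20  10   7  11  -5 |  50  58  8
[... 1610 characters left out ...]
3  25  11  20   9  11  10  10  -3  -4 |  69  61  55  54  65 111 141 106 100  99  87  84  83 104 143 156 155 154
181 445 441 428 417 392 387  10  14  13  43  53  51  41  21  11  10   8  11  14  15   2  -0 |  72  66  61  60  76 112 141  89  80  83  81  83  86 105 143 156 157 154
182 445 441 438 425 409 383  16   8  13  11  30  31  37  17  11  11   9  17   7   7  -5  -4 |  73  70  66  61  72 111 142  98  88  80  74  75  83 112 152 157 157 155
183 450 446 442 437 424 375  15  14  16  13  12  17  16  15  11  13  15  11  14   3   2   1 |  73  71  67  62  68 111 155 145 129  93  84  83  95 127 157 158 159 156
[[167.  171.1]
 [165.7 171. ]
 [165.1 175.6]
 [163.  173.2]
 [163.6 167.6]
 [162.8 177.6]]
```

View pics/a2z.png

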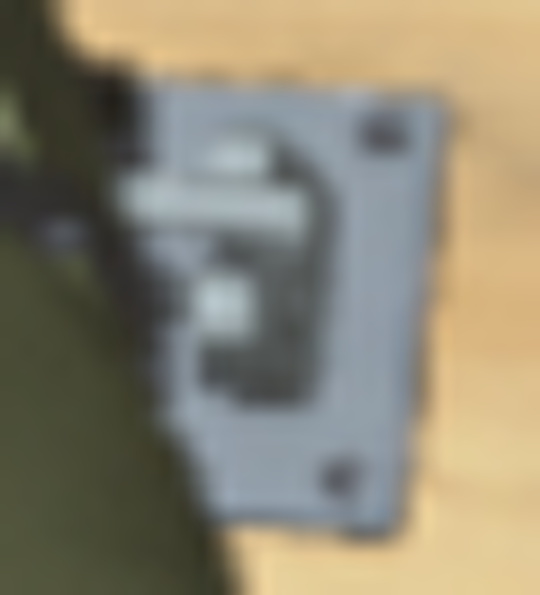

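Run:
```python
from h import *
c=dict(np.load("top2.npz"));W=pts(c)
u,v=np.meshgrid(np.arange(157,168),np.arange(168,176))
m=(W[168:176,157:168,2]>95)&(W[168:176,157:168,2]<125)
p=np.stack([u[m],v[m]],1)[2:]; print(m.astype(int))
for uu in range(157,167):
    q=p[p[:,0]==uu]; print(uu,cast(c,[[uu,q[:,1].mean()]],112).round(1), end=' ')
print(cast(c,[[164,171.5]],112),cast(c,[[160,171.5]],112))
# prong in top2 vs top0 with finer G-image: stand edges
s=dict(np.load("scene2.npz")); Ws=pts(s)
cv2.imwrite("pics/b2z.png",cv2.resize(s["color"][195:260,140:205],None,fx=9,fy=9,interpolation=cv2.INTER_CUBIC))
print(proj(s,[[604,340,108],[597.4,228,108],[601.9,327.6,43],[597.4,243,43],[601.9,327.6,77],[597.4,243,77]]).round(1))
```

```text
[[1 0 0 0 0 0 0 0 0 0 0]
 [1 1 0 0 0 0 0 0 0 0 0]
 [1 1 1 1 1 1 1 1 1 0 0]
 [1 1 1 1 1 1 1 1 1 1 1]
 [1 1 1 1 1 1 1 1 1 1 1]
 [0 0 0 0 1 1 1 1 1 1 1]
 [0 0 0 0 0 0 0 0 0 0 0]
 [0 0 0 0 0 0 0 0 0 0 0]]
157 [[596.4 253.9]] 158 [[597.9 251. ]] 159 [[596.5 248. ]] 160 [[596.5 245.1]] 161 [[595.1 242. ]] 162 [[595.1 239.1]] 163 [[595.2 236.1]] 164 [[595.2 233.2]] 165 [[595.3 230.2]] 166 [[593.8 227.2]] [[595.20533558 233.17768946]] [[595.01257993 244.97341938]]
[[159.3 219.3]
 [190.7 209.3]
 [165.  235.8]
 [188.2 227.8]
 [164.  226.7]
 [187.5 219. ]]
```

View pics/b2z.png

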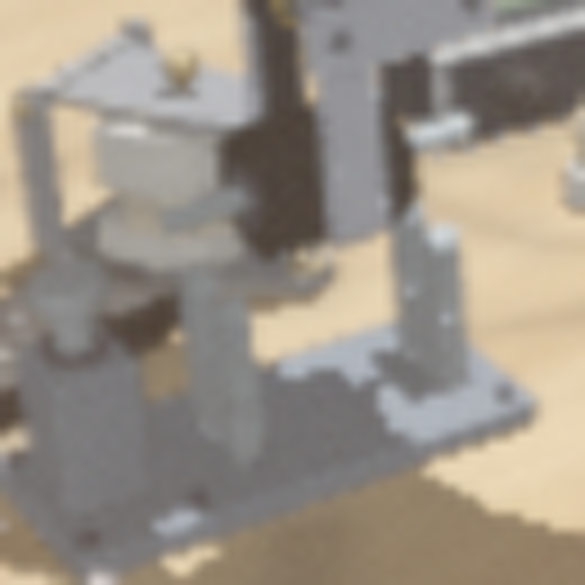

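Emit:
jog_arm --series '[0, 0, 0, 0.0015, 0, -0.01, -0.2, 0, 0, 0, 0.0015, 0, -0.02, -0.2, 0, 0, 0, 0.0015, 0, -0.028, -0.2, 0, 0, 0, 0.0015, 0, -0.033, -0.2, 0, 0, 0, 0.0015, 0, -0.036, -0.2, 0, 0, 0, 0.0015, 0, -0.036, -0.2]'

```text
clock: 4.92
eef_pos: [601.2, 285.0, 73.4]
eef_rot: [-0.962, 1.571, -2.585]
wrist_force: [-0.7, 0.7, -2.8]
finger_gap: 45.8
```

No contact force, and the axle is already below the upright tops. I'll continue down until it bottoms.

Emit:
jog_arm --series '[0, 0, 0, 0, 0, -0.008, -0.2, 0, 0, 0, 0, 0, -0.014, -0.2, 0, 0, 0, 0, 0, -0.019, -0.2, 0, 0, 0, 0, 0, -0.022, -0.2, 0, 0, 0, 0, 0, -0.0235, -0.2, 0, 0, 0, 0, 0, -0.0235, -0.2]'

```text
clock: 5.68
eef_pos: [601.2, 285.0, 50.0]
eef_rot: [2.511, 1.571, 0.889]
wrist_force: [0.8, -0.0, -3.2]
finger_gap: 45.6
```

Emit:
jog_arm --series '[0, 0, 0, 0, 0, -0.001, -0.2, 0, 0, 0, 0, 0, -0.002, -0.2, 0, 0, 0, 0, 0, -0.002, -0.2]'

```text
clock: 6.05
eef_pos: [601.4, 285.1, 49.3]
eef_rot: [2.018, 1.57, 0.396]
wrist_force: [-5.4, -2.4, 8.0]
finger_gap: 45.5
```

Bottomed out, with about 11 N of reaction at the expected height. Release and retract.

Emit:
jog_arm --series '[0, 0, 0, 0, 0, 0.001, 0.3, 0, 0, 0, 0, 0, 0.001, 0.6, 0, 0, 0, 0, 0, 0.001, 0.6, 0, 0, 0, 0, 0, 0.001, 0.6, 0, 0, 0, 0, 0, 0.03, 0.6, 0, 0, 0, 0, 0, 0.09, 0.8, 0, 0, 0, 0, 0, 0.13, 1, 0, 0, 0, 0, 0, 0.17, 1, 0, 0, 0, -0.06, -0.06, 0.17, 1, 0, 0, 0, -0.12, -0.12, 0.17, 1, 0, 0, 0, -0.17, -0.18, 0.17, 1, 0, 0, 0, -0.2, -0.24, 0.17, 1, 0, 0, 0, -0.2, -0.3, 0.17, 1, 0, 0, 0, -0.2, -0.3, 0.17, 1]'

```text
clock: 7.8
eef_pos: [400.2, -16.5, 218.3]
eef_rot: [1.415, 1.57, -0.207]
wrist_force: [0.9, -0.4, 0.2]
finger_gap: 93.8
```

```bash
python3 st.py
cat > snap.py <<'E'
import sys
from h import *
k=sys.argv[1]
for n in("top","scene"):
    c=cam(n); cv2.imwrite(f"pics/{n}{k}.png",c["color"]); np.savez(f"{n}{k}.npz",**c)
E
python3 snap.py 3
python3 - <<'E'
from h import *
t=cv2.imread("pics/top3.png");s=cv2.imread("pics/scene3.png")[190:290,120:220]
cv2.imwrite("pics/a3.png",cv2.resize(t[150:200,100:185],None,fx=8,fy=8,interpolation=cv2.INTER_CUBIC)); cv2.imwrite("pics/b3.png",cv2.resize(s,None,fx=6,fy=6,interpolation=cv2.INTER_CUBIC))
E
```

```text
t 7.8 pos [400.2 -16.5 218.3] gap 93.8 F [ 0.9 -0.4  0.2] j [-0.13 -0.04  1.92 -0.    1.26 -0.08]
toolx [ 0.001 -0.    -1.   ] jaw ang deg -2.96
```

View pics/top3.png

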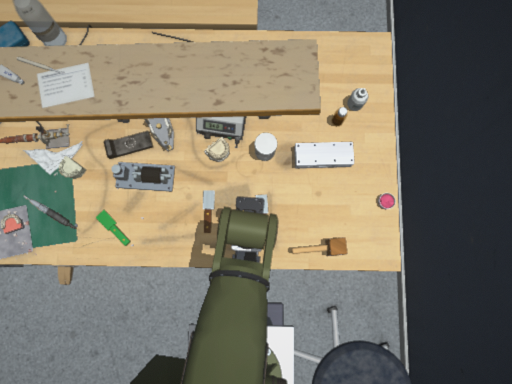

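View pics/a3.png

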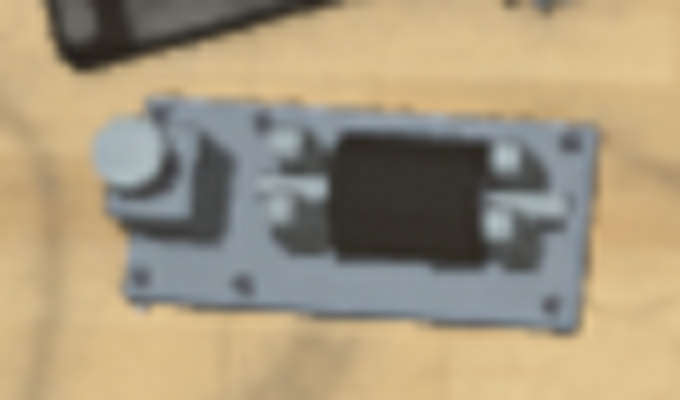

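View pics/b3.png

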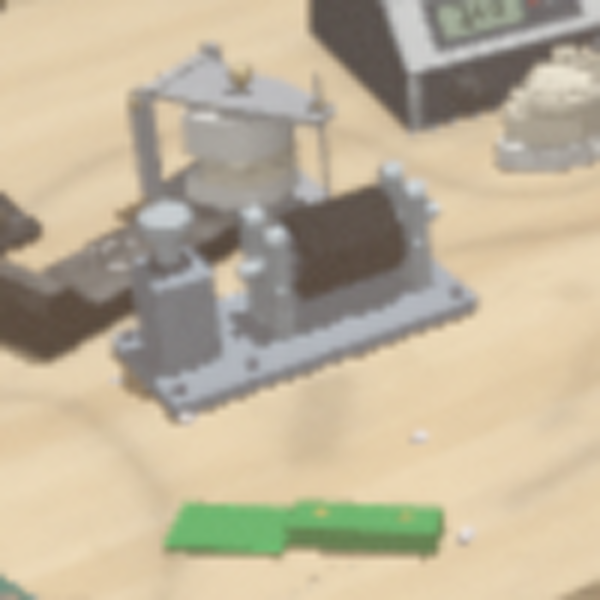

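```bash
cat > drum.py <<'E'
import sys
from m import *
c=dict(np.load(f"top{sys.argv[1]}.npz"))
o=np.array([599.6,285.3]); a=np.radians(-3); Rm=np.array([[np.cos(a),-np.sin(a)],[np.sin(a),np.cos(a)]])
W=pts(c)
m=mask(c,(125,160,175,190),lambda h,b:h[...,2]<80)
L=lambda w:(w-o)@Rm
w=L(cast(c,m,71)); print("drum dark outline stand frame min/max y",w[:,1].min(),w[:,1].max(),"x",w[:,0].min(),w[:,0].max(), rect(c,m,71))
im=c["color"]; h=cv2.cvtColor(im,cv2.COLOR_BGR2HSV)
q=W[162:186,136:164]; dk=(h[162:186,136:164,2]<75)
Q=q[dk]; Q=Q[~np.isnan(Q[:,0])]; Q=Q[Q[:,2]>62]; S=L(Q[:,:2]); print("top pts",len(Q),"z med",np.median(Q[:,2]),"y mean",(np.percentile(S[:,1],2)+np.percentile(S[:,1],98))/2,np.percentile(S[:,1],[2,98]),"x",S[:,0].mean())
# slope of top along y
print("slope z vs y",np.polyfit(S[:,1],Q[:,2],1))
# axle ends
for nm,lo,hi in(("+",42,66),("-",-66,-42)):
    s=(W[155:195,105:185]); X=L(s[...,:2].reshape(-1,2)); z=s[...,2].ravel()
    k=(X[:,1]>lo)&(X[:,1]<hi)&(abs(X[:,0])<5)&(z>35)&(z<65); print(nm,k.sum(),np.median(z[k]),X[k,1].min(),X[k,1].max())
E
python3 drum.py 3
```

```text
drum dark outline stand frame min/max y -53.44183475435401 43.783668023270394 x -30.248741014553463 19.119353927257908 [593.8, 280.8, 97.2, 49.2, 86.6]
top pts 219 z med 68.61377606618112 y mean -1.1496886872451881 [-28.62287525  26.32349787] x -0.29575045595988825
slope z vs y [1.03084724e-02 6.86299028e+01]
+ 13 51.25219263492386 43.43853619506025 58.753955347751415
- 16 51.688830130110546 -60.471444163544454 -43.115603103200975
```

Seated: level, drum top at about 70 mm, centred within 1 mm. Next I'll go to the mallet and grip its head.

Emit:
jog_arm --series '[0, 0, 0.157, -0.002, -0.06, 0, 1, 0, 0, 0.157, -0.004, -0.12, -0.03, 1, 0, 0, 0.157, -0.008, -0.18, -0.06, 1, 0, 0, 0.157, -0.0105, -0.24, -0.078, 1, 0, 0, 0.157, -0.0105, -0.2655, -0.078, 1, 0, 0, 0.157, -0.0105, -0.2655, -0.078, 1, 0, 0, 0.157, -0.0105, -0.2655, -0.078, 1]'

```text
clock: 8.78
eef_pos: [391.0, -279.7, 139.9]
eef_rot: [-2.974, 1.57, 1.844]
wrist_force: [0.8, 0.2, 0.3]
finger_gap: 93.9
```

```bash
python3 st.py; python3 snap.py 4;  python3 - <<'E'
from h import *
t=cv2.imread("pics/top4.png");s=cv2.imread("pics/scene4.png")
cv2.imwrite("pics/a4.png",cv2.resize(t[170:290,240:400],None,fx=4,fy=4,interpolation=cv2.INTER_CUBIC)); cv2.imwrite("pics/b4.png",cv2.resize(s[120:260,220:400],None,fx=4,fy=4,interpolation=cv2.INTER_CUBIC))
E
```

```text
t 8.775 pos [ 391.  -279.7  139.9] gap 93.9 F [0.8 0.2 0.3] j [-0.7   0.24  1.81  0.    1.09 -0.8 ]
toolx [-0.  0. -1.] jaw ang deg 6.03
```

View pics/a4.png

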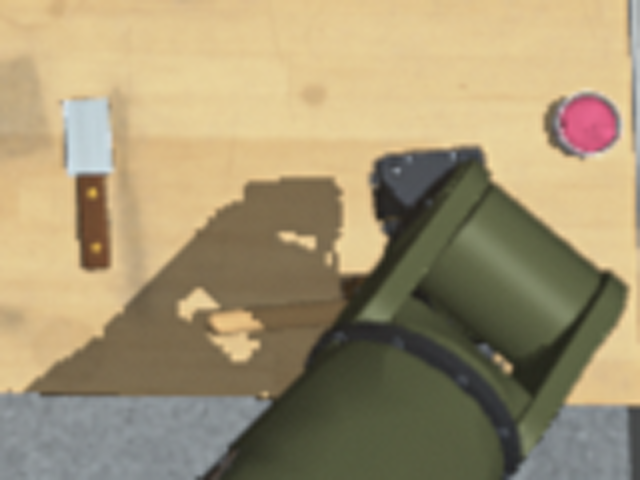

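View pics/b4.png

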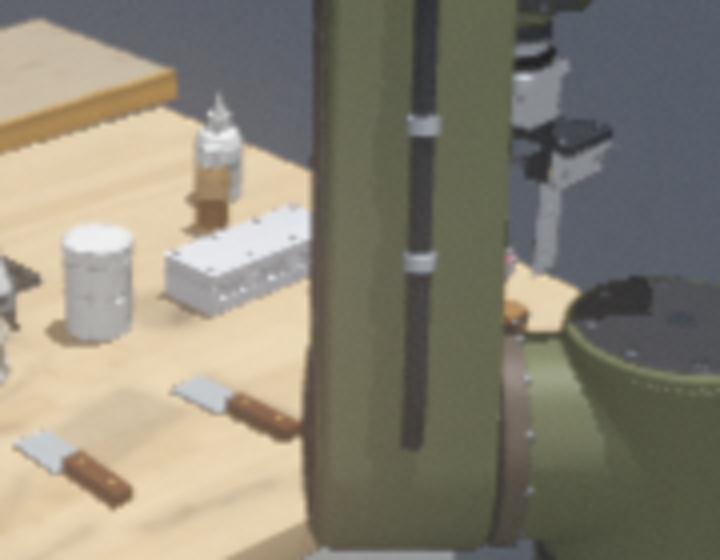

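Emit:
jog_arm --series '[0, 0, 0, 0, 0, 0, 1, 0, 0, 0, 0, 0, -0.035, 1, 0, 0, 0, 0, 0, -0.07, 1, 0, 0, 0, 0, 0, -0.09, 1, 0, 0, 0, 0, 0, -0.095, 1, 0, 0, 0, 0, 0, -0.095, 1]'

```text
clock: 9.62
eef_pos: [391.0, -280.4, 45.5]
eef_rot: [0.769, 1.57, -0.697]
wrist_force: [-0.0, -0.8, 1.0]
finger_gap: 94.2
```

Emit:
jog_arm --series '[0, 0, 0, 0, 0, 0, 0.0, 0, 0, 0, 0, 0, 0, -0.1, 0, 0, 0, 0, 0, 0, -0.1, 0, 0, 0, 0, 0, 0, -0.1, 0, 0, 0, 0, 0, 0, -0.1, 0, 0, 0, 0, 0, 0, -0.1]' --squeeze 50

```text
clock: 10.38
eef_pos: [390.5, -280.5, 45.0]
eef_rot: [-1.974, 1.57, 2.844]
wrist_force: [-2.0, 0.9, 2.7]
finger_gap: 49.6
```

```bash
python3 st.py
```

```text
t 10.375 pos [ 390.5 -280.5   45. ] gap 49.6 F [-2.   0.9  2.7] j [-0.7   0.39  1.87 -0.    0.88 -0.8 ]
toolx [-0.  0. -1.] jaw ang deg 6.02
```

Run:
```python
from h import *
c=dict(np.load("top0.npz"));W=pts(c)
k=(W[...,0]>540)&(W[...,0]<660)&(W[...,1]>400)&(W[...,1]<580)
Q=W[k]; print(len(Q),np.percentile(Q[:,2],[50,90,99,100]).round(1))
i=Q[:,2]>30; print(Q[i].min(0),Q[i].max(0)) if i.any() else 0
```

```text
2026 [ 1.  36.2 46.  52.7]
[590.96021846 428.6092974   30.11476576] [659.83385586 577.43865341  52.67425243]
```

Emit:
jog_arm --series '[0, 0, 0, 0, 0, 0.06, -0.1, 0, 0, 0, 0, 0, 0.12, -0.1, 0, 0, 0, 0, 0, 0.16, -0.1, 0, 0, 0, 0, 0, 0.16, -0.1]'

```text
clock: 10.88
eef_pos: [391.4, -281.1, 207.3]
eef_rot: [0.783, 1.566, -0.683]
wrist_force: [0.8, -0.1, -3.7]
finger_gap: 49.8
```

Emit:
jog_arm --series '[0, 0, 0, 0.017, 0.05, 0, -0.1, 0, 0, 0, 0.034, 0.1, 0, -0.1, 0, 0, 0, 0.05, 0.15, 0, -0.1, 0, 0, 0, 0.067, 0.2, 0, -0.1, 0, 0, 0, 0.083, 0.25, 0, -0.1, 0, 0, 0, 0.1, 0.3, 0, -0.1, 0, 0, 0, 0.115, 0.35, 0, -0.1, 0, 0, 0, 0.132, 0.4, 0, -0.1, 0, 0, 0, 0.15, 0.45, 0, -0.1, 0, 0, 0, 0.165, 0.5, 0, -0.1, 0, 0, 0, 0.182, 0.55, 0, -0.1, 0, 0, 0, 0.2, 0.6, 0, -0.1, 0, 0, 0, 0.21, 0.64, 0, -0.1, 0, 0, 0, 0.2155, 0.66, 0, -0.1, 0, 0, 0, 0.2155, 0.66, 0, -0.1, 0, 0, 0, 0.2155, 0.66, 0, -0.1, 0, 0, 0, 0.2155, 0.66, 0, -0.1]'

```text
clock: 13.0
eef_pos: [606.2, 378.6, 204.7]
eef_rot: [-1.074, 1.57, -2.541]
wrist_force: [0.5, 0.2, -2.2]
finger_gap: 49.5
```

```bash
python3 st.py; python3 snap.py 5;  python3 - <<'E'
from h import *
t=cv2.imread("pics/top5.png");s=cv2.imread("pics/scene5.png")
cv2.imwrite("pics/a5.png",cv2.resize(t[110:260,50:200],None,fx=4,fy=4,interpolation=cv2.INTER_CUBIC)); cv2.imwrite("pics/b5.png",cv2.resize(s[150:290,90:270],None,fx=4,fy=4,interpolation=cv2.INTER_CUBIC))
E
```

```text
t 13.0 pos [606.2 378.6 204.7] gap 49.5 F [ 0.5  0.2 -2.2] j [ 0.51  0.7   0.98 -0.    1.46  0.4 ]
toolx [-0. -0. -1.] jaw ang deg 5.97
```

View pics/a5.png

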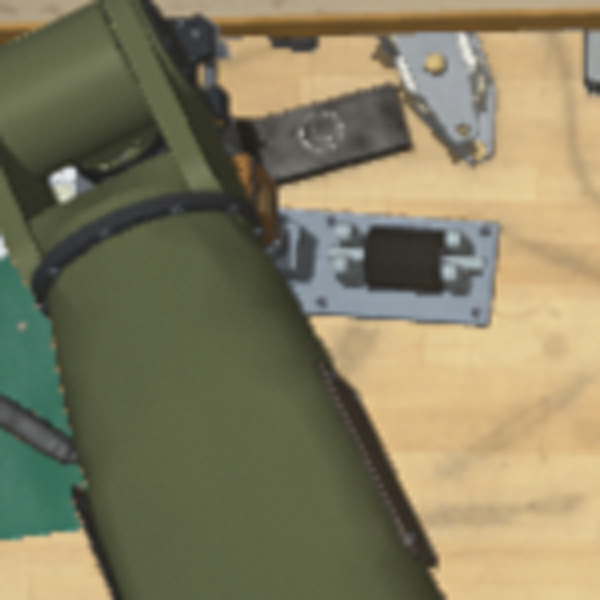

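View pics/b5.png

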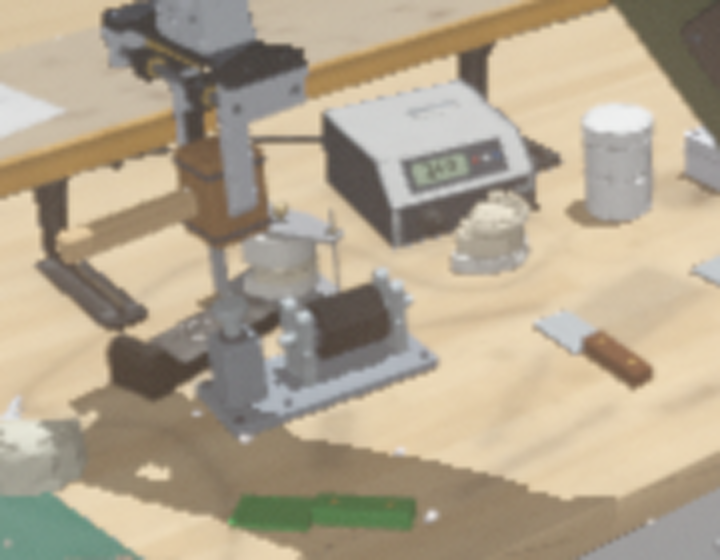

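Emit:
jog_arm --series '[0, 0, 0, 0, 0.001, -0.03, -0.1, 0, 0, 0, 0, 0.001, -0.05, -0.1, 0, 0, 0, 0, 0.001, -0.055, -0.1, 0, 0, 0, 0, 0.001, -0.06, -0.1, 0, 0, 0, 0, 0.001, -0.063, -0.1, 0, 0, 0, 0, 0.001, -0.066, -0.1, 0, 0, 0, 0, 0.001, -0.066, -0.1]'

```text
clock: 13.98
eef_pos: [606.4, 380.6, 139.6]
eef_rot: [1.93, 1.57, 0.465]
wrist_force: [-0.6, -0.9, 4.2]
finger_gap: 49.7
```

Pushing the pin at about 7 N. Continue down.

Emit:
jog_arm --series '[0, 0, 0, 0, 0, -0.002, -0.1, 0, 0, 0, 0, 0, -0.004, -0.1, 0, 0, 0, 0, 0, -0.006, -0.1, 0, 0, 0, 0, 0, -0.008, -0.1, 0, 0, 0, 0, 0, -0.009, -0.1, 0, 0, 0, 0, 0, -0.01, -0.1]'

```text
clock: 14.72
eef_pos: [606.4, 380.6, 130.0]
eef_rot: [1.937, 1.57, 0.471]
wrist_force: [-2.9, -1.7, 15.9]
finger_gap: 49.6
```

Emit:
jog_arm --series '[0, 0, 0, 0, 0, -0.001, -0.1, 0, 0, 0, 0, 0, -0.0015, -0.1, 0, 0, 0, 0, 0, -0.0015, -0.1]'

```text
clock: 15.1
eef_pos: [606.4, 380.7, 130.0]
eef_rot: [1.958, 1.569, 0.492]
wrist_force: [-5.5, -3.5, 21.0]
finger_gap: 49.8
```

Hard stop at z = 85. Lift off, return the mallet and check the pin on the way.

Emit:
jog_arm --series '[0, 0, 0, 0, 0, 0.02, -0.1, 0, 0, 0, 0, 0, 0.06, -0.1, 0, 0, 0, 0, 0, 0.08, -0.1, 0, 0, 0, -0.017, -0.05, 0.08, -0.1, 0, 0, 0, -0.034, -0.1, 0.08, -0.1, 0, 0, 0, -0.05, -0.15, 0.08, -0.1, 0, 0, 0, -0.067, -0.2, 0.08, -0.1, 0, 0, 0, -0.083, -0.25, 0.08, -0.1, 0, 0, 0, -0.1, -0.3, 0.08, -0.1, 0, 0, 0, -0.115, -0.35, 0.08, -0.1, 0, 0, 0, -0.132, -0.4, 0.08, -0.1, 0, 0, 0, -0.15, -0.45, 0.08, -0.1, 0, 0, 0, -0.165, -0.5, 0.08, -0.1, 0, 0, 0, -0.182, -0.55, 0.08, -0.1, 0, 0, 0, -0.2, -0.6, 0.08, -0.1, 0, 0, 0, -0.21, -0.64, 0.08, -0.1, 0, 0, 0, -0.2155, -0.66, 0.08, -0.1, 0, 0, 0, -0.2155, -0.66, 0.08, -0.1, 0, 0, 0, -0.2155, -0.66, 0.08, -0.1]'

```text
clock: 17.48
eef_pos: [390.7, -278.8, 207.4]
eef_rot: [-2.643, 1.57, 2.175]
wrist_force: [0.3, 0.9, -2.5]
finger_gap: 49.7
```

```bash
python3 st.py; python3 snap.py 6;  python3 drum.py 6
python3 - <<'E'
from m import *
for k in (0,3,6):
    c=dict(np.load(f"top{k}.npz")); W=pts(c); z=W[160:178,110:125,2]; q=z[(z>78)&(z<110)]; print(k,len(q),np.median(q))
t=cv2.imread("pics/top6.png");s=cv2.imread("pics/scene6.png")
cv2.imwrite("pics/b6.png",cv2.resize(s[150:290,90:390],None,fx=2.6,fy=2.6,interpolation=cv2.INTER_CUBIC))
E
```

```text
t 17.475 pos [ 390.7 -278.8  207.4] gap 49.7 F [ 0.3  0.9 -2.5] j [-0.7   0.16  1.73  0.    1.25 -0.8 ]
toolx [-0.     0.001 -1.   ] jaw ang deg 6.03
drum dark outline stand frame min/max y -52.68277647362793 32.64022900093715 x -29.53339314306575 19.067022598870672 [593.8, 275.6, 85.3, 48.6, 87.0]
top pts 213 z med 69.40360703393503 y mean -1.2834072956462723 [-28.78386152  26.21704693] x -0.011883852250163082
slope z vs y [-4.68693088e-03  6.90227562e+01]
+ 13 50.238023557234555 42.778218766882155 59.74522004142419
- 18 52.998289635888455 -59.60583219058448 -42.29732674183629
0 74 98.28795307235293
3 74 97.28209146566223
6 68 84.47349605110503
```

View pics/top6.png

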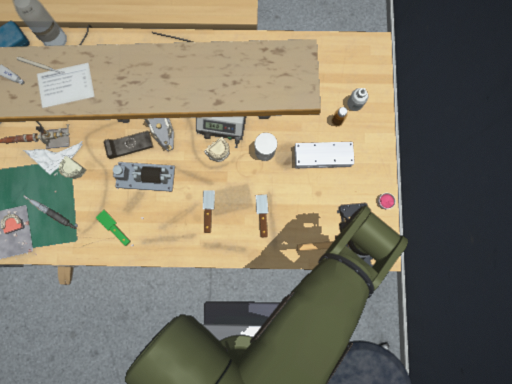

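View pics/b6.png

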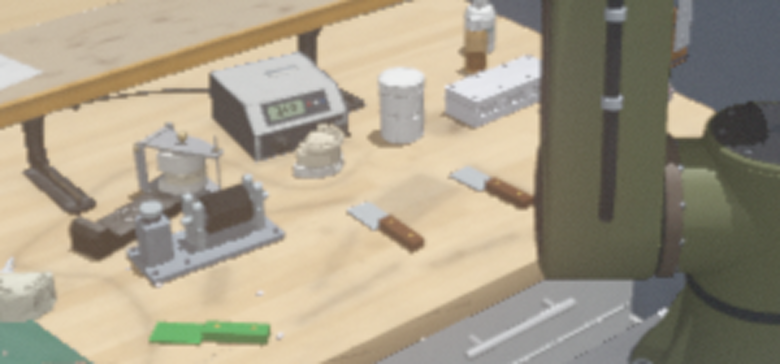

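The pin cap dropped from 98 to 84.5 mm, so it is fully down, and the drum is unchanged. Set the mallet down.

Emit:
jog_arm --series '[0, 0, 0, 0, 0, -0.05, -0.1, 0, 0, 0, 0, 0, -0.1, -0.1, 0, 0, 0, 0, 0, -0.14, -0.1, 0, 0, 0, 0, 0, -0.156, -0.1, 0, 0, 0, 0, 0, -0.16, -0.1, 0, 0, 0, 0, 0, -0.162, -0.1, 0, 0, 0, 0, 0, -0.162, -0.1]'

```text
clock: 18.45
eef_pos: [391.1, -279.8, 46.4]
eef_rot: [0.766, 1.569, -0.7]
wrist_force: [1.0, 0.1, -2.9]
finger_gap: 49.2
```

Emit:
jog_arm --series '[0, 0, 0, 0, 0, -0.0005, -0.1, 0, 0, 0, 0, 0, -0.001, -0.1, 0, 0, 0, 0, 0, -0.0015, -0.1, 0, 0, 0, 0, 0, -0.0015, -0.1]'

```text
clock: 18.95
eef_pos: [390.9, -279.7, 45.0]
eef_rot: [0.657, 1.57, -0.809]
wrist_force: [-4.3, 3.4, 12.5]
finger_gap: 49.9
```

Emit:
jog_arm --series '[0, 0, 0, 0, 0, 0.0005, 0.3, 0, 0, 0, 0, 0, 0.0005, 1, 0, 0, 0, 0, 0, 0.0005, 1, 0, 0, 0, 0, 0, 0.0005, 1, 0, 0, 0, 0, 0, 0.04, 1, 0, 0, 0, 0, 0, 0.1, 1, 0, 0, 0, 0, 0, 0.14, 1, 0, 0, 0, -0.03, 0.05, 0.14, 1, 0, 0, 0, -0.06, 0.1, 0.14, 1, 0, 0, 0, -0.06, 0.1, 0.14, 1]'

```text
clock: 20.2
eef_pos: [329.4, -177.5, 184.2]
eef_rot: [0.993, 1.57, -0.471]
wrist_force: [0.7, -1.1, 0.6]
finger_gap: 93.8
```

```bash
python3 st.py; python3 snap.py 7
cat > scr.py <<'E'
import sys
from m import *
c=dict(np.load(f"top{sys.argv[1]}.npz"))
S=4; im=cv2.resize(c["color"],None,fx=S,fy=S,interpolation=cv2.INTER_CUBIC); h=cv2.cvtColor(im,cv2.COLOR_BGR2HSV).astype(int)
def comps(m,z,amin,amax):
    m=cv2.morphologyEx(m.astype(np.uint8),cv2.MORPH_OPEN,np.ones((3,3),np.uint8))
    cs,_=cv2.findContours(m,cv2.RETR_EXTERNAL,cv2.CHAIN_APPROX_NONE); o=[]
    for k in cs:
        k=(k[:,0]+.5)/S-.5; r=rect(c,k,z)
        if amin<r[2]*r[3]<amax: o.append((r,np.round(k.mean(0),0)))
    return o
roi=lambda u,v:(v>170)&(v<262)&(u>185)&(u<330)
v,u=np.mgrid[0:im.shape[0],0:im.shape[1]]/S
R0=roi(u,v)
for r,k in comps(R0&(h[...,1]<45)&(h[...,2]>130),5,900,4000): print("blade",r,k)
for r,k in comps(R0&(h[...,1]>90)&(h[...,2]<150),16,700,3500): print("handle",r,k)
E
python3 scr.py 6; echo; python3 scr.py 7
```

```text
t 20.2 pos [ 329.4 -177.5  184.2] gap 93.8 F [ 0.7 -1.1  0.6] j [-0.59 -0.06  2.02  0.    1.18 -0.7 ]
toolx [ 0.001 -0.    -1.   ] jaw ang deg 6.11
blade [519.5, -58.0, 61.3, 38.0, 4.2] [261. 204.]
blade [530.7, 109.8, 61.7, 37.9, -0.0] [208. 199.]
handle [450.3, -62.3, 72.4, 24.4, 2.5] [263. 225.]
handle [461.6, 109.8, 71.9, 23.4, 1.8] [207. 221.]

blade [519.5, -57.9, 61.3, 37.9, 4.2] [261. 204.]
blade [530.6, 109.9, 61.6, 38.1, 0.5] [208. 199.]
handle [411.8, -131.7, 37.7, 27.7, 1.0] [285. 238.]
handle [449.3, -62.3, 75.3, 25.9, 6.7] [263. 225.]
handle [461.6, 109.8, 71.9, 23.4, 1.8] [207. 221.]
```

View pics/top7.png

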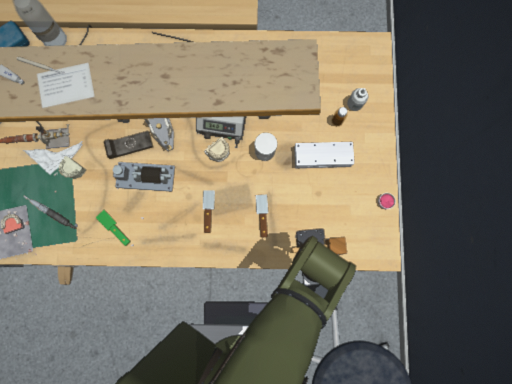

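Emit:
jog_arm --series '[0, 0, -1.611, 0.04, 0.04, 0, 0.5, 0, 0, -1.611, 0.08, 0.08, -0.02, 0.5, 0, 0, -1.611, 0.124, 0.115, -0.06, 0.5, 0, 0, -1.611, 0.124, 0.115, -0.084, 0.5, 0, 0, -1.611, 0.124, 0.115, -0.084, 0.5, 0, 0, -1.611, 0.124, 0.115, -0.084, 0.5, 0, 0, -1.611, 0.124, 0.115, -0.084, 0.5, 0, 0, -1.611, 0.124, 0.115, -0.084, 0.5, 0, 0, -1.611, 0.124, 0.115, -0.084, 0.5, 0, 0, -1.611, 0.124, 0.115, -0.084, 0.5, 0, 0, -1.611, 0.124, 0.115, -0.084, 0.5, 0, 0, -1.611, 0.124, 0.115, -0.084, 0.5]'

```text
clock: 21.8
eef_pos: [454.8, -64.6, 99.8]
eef_rot: [-0.066, 1.571, -3.141]
wrist_force: [-0.1, 1.1, 1.5]
finger_gap: 70.5
```

```bash
python3 st.py; python3 snap.py 8
python3 - <<'E'
from h import *
t=cv2.imread("pics/top8.png");s=cv2.imread("pics/scene8.png")
cv2.imwrite("pics/a8.png",cv2.resize(t[180:270,220:310],None,fx=5,fy=5,interpolation=cv2.INTER_CUBIC))
cv2.imwrite("pics/b8.png",cv2.resize(s[150:290,200:350],None,fx=4,fy=4,interpolation=cv2.INTER_CUBIC))
E
```

```text
t 21.8 pos [454.8 -64.6  99.8] gap 70.5 F [-0.1  1.1  1.5] j [-0.22  0.25  1.9  -0.    0.99  1.28]
toolx [-0. -0. -1.] jaw ang deg -86.16
```

View pics/a8.png

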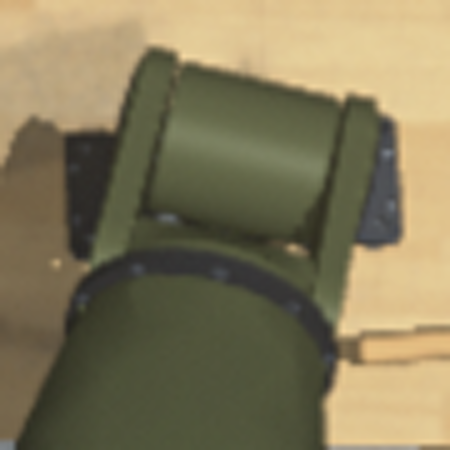

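View pics/b8.png

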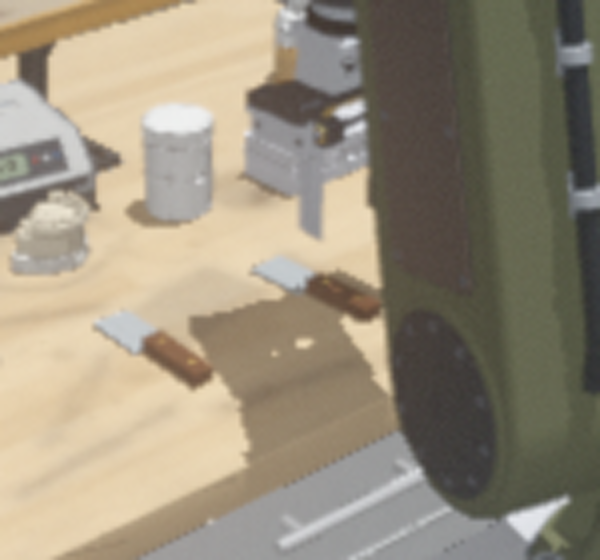

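Emit:
jog_arm --series '[0, 0, 0, -0.001, 0.0015, -0.03, 0.3, 0, 0, 0, -0.001, 0.0015, -0.055, 0.3, 0, 0, 0, -0.001, 0.0015, -0.072, 0.3, 0, 0, 0, -0.001, 0.0015, -0.078, 0.3, 0, 0, 0, -0.001, 0.0015, -0.078, 0.3, 0, 0, 0, -0.001, 0.0015, -0.078, 0.3]'

```text
clock: 22.65
eef_pos: [454.1, -63.1, 22.6]
eef_rot: [2.874, 1.57, -0.202]
wrist_force: [-0.1, -0.5, 0.0]
finger_gap: 61.2
```

Emit:
jog_arm --series '[0, 0, 0, 0, 0, 0, -0.3, 0, 0, 0, 0, 0, 0, -0.7, 0, 0, 0, 0, 0, 0, -0.7, 0, 0, 0, 0, 0, 0, -0.7, 0, 0, 0, 0, 0, 0, -0.7, 0, 0, 0, 0, 0, 0, -0.7]' --squeeze 40

```text
clock: 23.4
eef_pos: [453.7, -63.0, 22.0]
eef_rot: [2.836, 1.571, -0.24]
wrist_force: [-0.2, -0.2, 1.5]
finger_gap: 21.5
```

```bash
python3 st.py
```

```text
t 23.4 pos [453.7 -63.   22. ] gap 21.5 F [-0.2 -0.2  1.5] j [-0.22  0.39  1.94 -0.    0.81  1.29]
toolx [ 0. -0. -1.] jaw ang deg -86.29
```

Emit:
jog_arm --series '[0, 0, 0, 0, 0, 0.03, -0.7, 0, 0, 0, 0, 0, 0.08, -0.7, 0, 0, 0, 0, 0, 0.1, -0.7, 0, 0, -0.023, 0.01, -0.05, 0.1, -0.7, 0, 0, -0.023, 0.02, -0.1, 0.1, -0.7, 0, 0, -0.023, 0.035, -0.15, 0.1, -0.7, 0, 0, -0.023, 0.05, -0.2, 0.1, -0.7, 0, 0, -0.023, 0.063, -0.255, 0.1, -0.7, 0, 0, -0.023, 0.063, -0.255, 0.08, -0.7, 0, 0, -0.023, 0.063, -0.255, 0.04, -0.7, 0, 0, -0.023, 0.063, -0.255, 0.022, -0.7, 0, 0, -0.023, 0.063, -0.255, 0.022, -0.7, 0, 0, -0.023, 0.063, -0.255, 0.022, -0.7]'

```text
clock: 25.02
eef_pos: [517.3, -318.3, 45.4]
eef_rot: [2.486, 1.569, -0.614]
wrist_force: [-0.3, 0.8, -0.0]
finger_gap: 21.7
```

```bash
python3 st.py; python3 snap.py 9
python3 - <<'E'
from h import *
t=cv2.imread("pics/top9.png");s=cv2.imread("pics/scene9.png")
cv2.imwrite("pics/a9.png",cv2.resize(t[125:225,275:400],None,fx=5,fy=5,interpolation=cv2.INTER_CUBIC))
cv2.imwrite("pics/b9.png",cv2.resize(s[140:260,230:380],None,fx=5,fy=5,interpolation=cv2.INTER_CUBIC))
E
```

```text
t 25.025 pos [ 517.3 -318.3   45.4] gap 21.7 F [-0.3  0.8 -0. ] j [-0.61  0.62  1.5  -0.    1.02  0.92]
toolx [ 0.002 -0.001 -1.   ] jaw ang deg -87.59
```

View pics/a9.png

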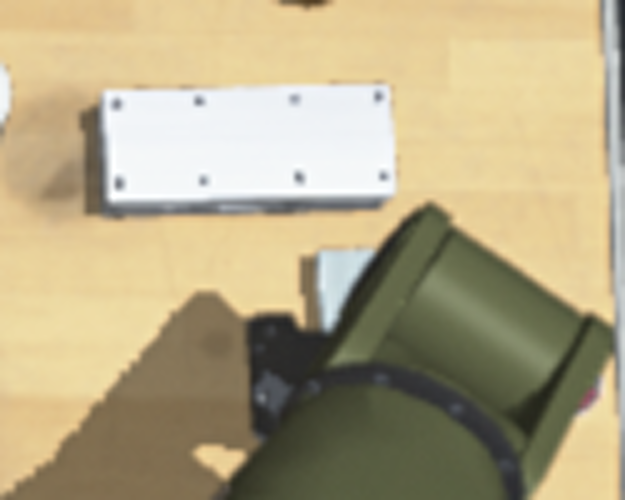

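View pics/b9.png

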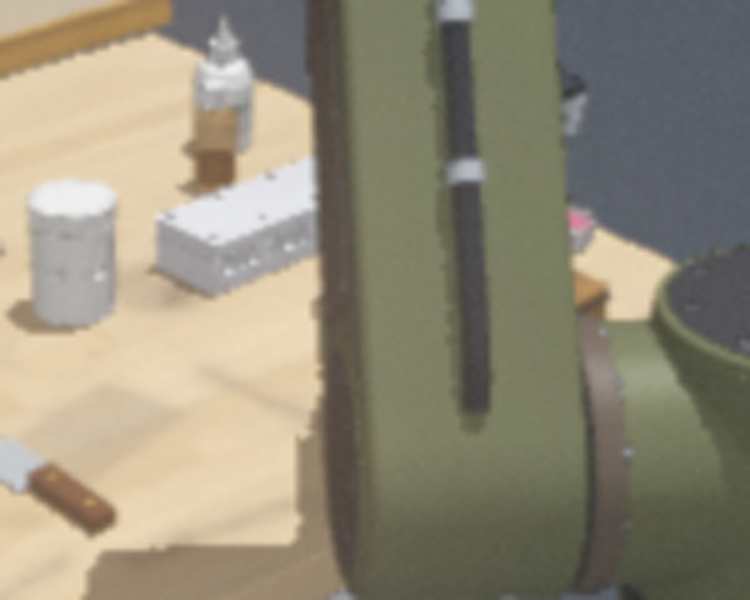

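Run:
```python
from h import *
c=dict(np.load("top9.npz")); im=c["color"].astype(int); h=cv2.cvtColor(c["color"],cv2.COLOR_BGR2HSV)
W=pts(c)
for v in range(173,193): print(v,im[v,332:352,0], h[v,332:352,1].tolist() if v==180 else '')
def ycross(v,u0,u1,thr,ch=0):
    r=im[v,:,ch].astype(float)
    for u in range(u0,u1):
        if r[u]<thr<=r[u+1]: return u+(thr-r[u])/(r[u+1]-r[u])
pts_=[(ycross(v,334,343,160),v) for v in range(177,190)]
w=cast(c,pts_,28.4); print(w.round(1)); p=np.polyfit(w[:,0],w[:,1],1); print("blade left edge yaw",np.degrees(np.arctan(p[0])),"y at x=610",np.polyval(p,610))
# front tip edge
e=[]
for u in range(340,348):
    r=im[170:182,u,0]
    for i in range(len(r)-1):
        if r[i]<180<=r[i+1]: e.append((u,170+i+(180-r[i])/(r[i+1]-r[i])));break
print("tip x",cast(c,e,28.4).round(1).tolist())
```

```text
173 [155 153 154 155 155 155 155 154 153 153 152 151 152 153 149 152 152 154
 143 102] 
174 [157 158 157 159 160 157 151 147 147 147 147 148 156 164 153 162 167 159
 119  61] 
175 [159 158 156 156 156 149 159 207 210 206 204 205 210 214 209 213 214 185
  85  36] 
176 [160 160 146 115 112 109 151 226 228 224 222 222 223 226 225 227 205 133
  49  37] 
177 [161 160 143  92  85  84 143 226 228 223 221 220 224 225 226 210 148  65
  33  39] 
178 [161 161 144  92  82  84 149 230 228 224 221 220 223 225 220 171  82  35
  36  41] 
179 [161 160 143  91  83  88 154 231 228 224 221 221 225 227 203 114  43  34
  41  43] 
180 [159 159 143  90  82  88 154 231 228 224 221 221 225 213 149  62  32  39
  39  49] [82, 83, 91, 87, 89, 77, 6, 18, 20, 20, 23, 23, 24, 26, 24, 16, 40, 56, 67, 66]
181 [160 160 143  91  82  90 159 235 228 224 221 222 219 174  85  37  38  41
  42  58] 
182 [160 161 145  91  82  90 158 234 228 225 222 223 203 115  45  34  41  40
  51  70] 
183 [159 159 143  95  83  87 139 213 227 225 223 215 170  69  34  38  38  46
  66  73] 
184 [156 158 154 130  88  85 129 201 228 227 224 202 
[... 449 characters left out ...]
58  73  73  73
  73  73] 
190 [ 41  44  69  97  79  75  77 127 184 137  56  32  36  53  70  73  73  73
  74  71] 
191 [ 42  41  45  54  53  53  53  75 104  75  37  35  47  68  74  75  73  74
  74  71] 
192 [44 44 41 42 42 43 40 44 45 38 34 41 60 77 78 76 74 74 71 64] 
[[ 604.8 -296.4]
 [ 601.6 -296.1]
 [ 598.4 -295.8]
 [ 595.2 -295.8]
 [ 592.  -295.5]
 [ 588.8 -295.5]
 [ 585.6 -296.3]
 [ 582.5 -296.7]
 [ 579.3 -296.8]
 [ 576.1 -297.5]
 [ 573.  -297.8]
 [ 569.8 -298. ]
 [ 566.6 -298.5]]
blade left edge yaw 3.828172220525316 y at x=610 -295.030637427263
tip x [[612.8, -302.1], [612.7, -305.2], [612.7, -308.4], [612.8, -311.5], [613.2, -314.6], [613.7, -317.8], [613.2, -320.9], [613.7, -324.0]]
```

Blade tip centre is at camera y = -313.9 against the slot axis at -314.6, so it is aligned. Insert partway, watching the force.

Emit:
jog_arm --series '[0, 0, 0, 0.012, 0.0, 0, -0.7, 0, 0, 0, 0.024, 0.0005, 0, -0.7, 0, 0, 0, 0.034, 0.001, 0, -0.7, 0, 0, 0, 0.042, 0.0013, 0, -0.7, 0, 0, 0, 0.05, 0.0016, 0, -0.7, 0, 0, 0, 0.05, 0.0016, 0, -0.7]'

```text
clock: 25.88
eef_pos: [567.1, -316.3, 43.8]
eef_rot: [-2.348, 1.571, 0.836]
wrist_force: [-0.2, -0.7, -0.6]
finger_gap: 21.8
```

```bash
python3 st.py
```

```text
t 25.875 pos [ 567.1 -316.3   43.8] gap 21.8 F [-0.2 -0.7 -0.6] j [-0.57  0.7   1.36  0.    1.07  0.96]
toolx [ 0.  0. -1.] jaw ang deg -87.59
```

No force, and the tip is about 20 mm inside. Continue towards home.

Emit:
jog_arm --series '[0, 0, 0, 0.01, 0.0004, 0, -0.7, 0, 0, 0, 0.02, 0.0008, 0, -0.7, 0, 0, 0, 0.028, 0.0012, 0, -0.7, 0, 0, 0, 0.033, 0.0014, 0, -0.7, 0, 0, 0, 0.036, 0.0015, 0, -0.7, 0, 0, 0, 0.036, 0.0015, 0, -0.7]'

```text
clock: 26.62
eef_pos: [602.7, -314.9, 43.9]
eef_rot: [-0.18, 1.571, 3.003]
wrist_force: [0.3, 0.3, -1.1]
finger_gap: 21.5
```

```bash
python3 st.py
```

```text
t 26.625 pos [ 602.7 -314.9   43.9] gap 21.5 F [ 0.3  0.3 -1.1] j [-0.54  0.77  1.26 -0.    1.12  0.99]
toolx [-0.  0. -1.] jaw ang deg -87.6
```

Emit:
jog_arm --series '[0, 0, 0, 0, 0, -0.0015, -0.7, 0, 0, 0, 0.001, 0, -0.003, -0.7, 0, 0, 0, 0.002, 0, -0.003, -0.7, 0, 0, 0, 0.003, 0, -0.003, -0.7, 0, 0, 0, 0.003, 0, -0.003, -0.7]'

```text
clock: 27.25
eef_pos: [605.7, -314.9, 41.0]
eef_rot: [2.637, 1.571, -0.463]
wrist_force: [0.3, 0.0, -0.5]
finger_gap: 21.3
```

Emit:
jog_arm --series '[0, 0, 0, 0.001, 0, -0.0003, -0.7, 0, 0, 0, 0.002, 0, -0.0003, -0.7, 0, 0, 0, 0.002, 0, -0.0003, -0.7]'

```text
clock: 27.62
eef_pos: [607.3, -314.9, 40.5]
eef_rot: [-0.324, 1.57, 2.859]
wrist_force: [-5.4, 0.2, -0.1]
finger_gap: 21.3
```

Emit:
jog_arm --series '[0, 0, 0, 0.001, 0, -0.0002, -0.7, 0, 0, 0, 0.0012, 0, -0.0002, -0.7, 0, 0, 0, 0.0012, 0, -0.0002, -0.7]'

```text
clock: 28.0
eef_pos: [607.5, -315.0, 40.2]
eef_rot: [-0.303, 1.567, 2.88]
wrist_force: [-12.7, 1.5, 4.8]
finger_gap: 21.6
```

Home at the shoulder with 12.7 N. Release and lift.

Emit:
jog_arm --series '[0, 0, 0, 0, 0, 0, -0.2, 0, 0, 0, 0, 0, 0, 0, 0, 0, 0, 0, 0, 0, 0, 0, 0, 0, 0, 0, 0, 0, 0, 0, 0, 0, 0, 0.03, 0.1, 0, 0, 0, 0, 0, 0.08, 0.1, 0, 0, 0, -0.05, 0.03, 0.12, 0.3, 0, 0, 0, -0.1, 0.08, 0.14, 0.5, 0, 0, 0, -0.15, 0.13, 0.14, 0.5, 0, 0, 0, -0.2, 0.18, 0.14, 0.5, 0, 0, 0, -0.2, 0.23, 0.14, 0.5, 0, 0, 0, -0.2, 0.28, 0.14, 0.5, 0, 0, 0, -0.2, 0.28, 0.14, 0.5]'

```text
clock: 29.62
eef_pos: [408.6, -32.0, 181.0]
eef_rot: [3.139, 1.569, 0.044]
wrist_force: [-0.8, 0.0, 0.4]
finger_gap: 70.1
```

```bash
python3 st.py; python3 snap.py 10; python3 scr.py 10
python3 - <<'E'
from h import *
t=cv2.imread("pics/top10.png");s=cv2.imread("pics/scene10.png")
cv2.imwrite("pics/a10.png",cv2.resize(t[125:265,180:400],None,fx=3.5,fy=3.5,interpolation=cv2.INTER_CUBIC))
cv2.imwrite("pics/b10.png",cv2.resize(s[140:260,210:370],None,fx=4.5,fy=4.5,interpolation=cv2.INTER_CUBIC))
E
```

```text
t 29.625 pos [408.6 -32.  181. ] gap 70.1 F [-0.8  0.   0.4] j [-0.17  0.03  1.94  0.    1.17  1.36]
toolx [ 0.001  0.    -1.   ] jaw ang deg -87.34
blade [530.5, 109.9, 61.5, 38.0, 0.9] [208. 199.]
handle [356.8, 104.2, 72.9, 45.8, 75.4] [206. 254.]
handle [389.8, -253.9, 48.9, 29.4, 1.0] [325. 246.]
```

View pics/a10.png

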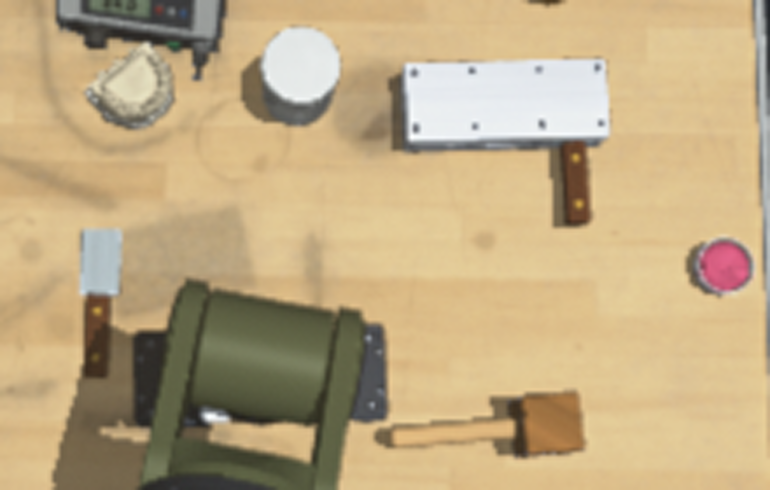

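View pics/b10.png

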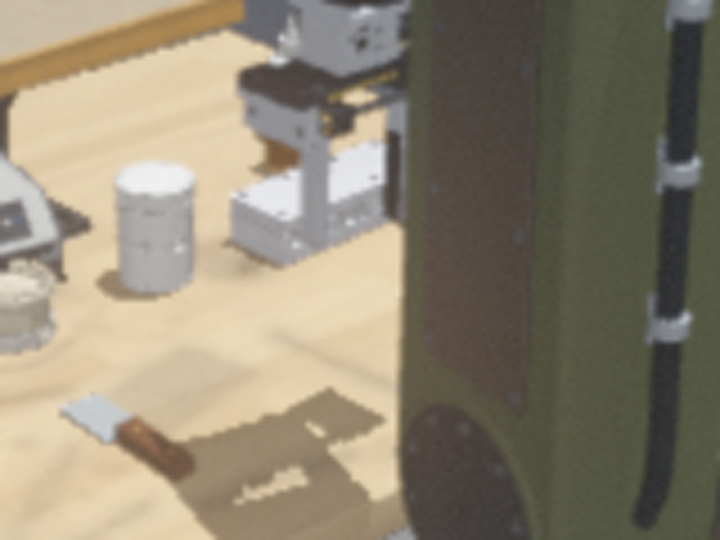

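Scraper B is in slot 2 with its handle at the rack face (575,180 in the crop), and the mallet is standing. Now scraper A.

Emit:
jog_arm --series '[0, 0, -0.035, 0.02, 0.05, 0, 0.3, 0, 0, -0.035, 0.04, 0.1, -0.03, 0.3, 0, 0, -0.035, 0.057, 0.144, -0.08, 0.3, 0, 0, -0.035, 0.057, 0.144, -0.08, 0.3, 0, 0, -0.035, 0.057, 0.144, -0.08, 0.3, 0, 0, -0.035, 0.057, 0.144, -0.08, 0.3]'

```text
clock: 30.48
eef_pos: [466.5, 107.9, 101.7]
eef_rot: [-3.037, 1.569, 0.11]
wrist_force: [0.4, 0.8, 0.3]
finger_gap: 61.3
```

```bash
python3 st.py; python3 snap.py 11
python3 - <<'E'
from h import *
s=cv2.imread("pics/scene11.png")
cv2.imwrite("pics/b11.png",cv2.resize(s[150:280,190:340],None,fx=4,fy=4,interpolation=cv2.INTER_CUBIC))
E
```

```text
t 30.475 pos [466.5 107.9 101.7] gap 61.3 F [0.4 0.8 0.3] j [ 0.15  0.29  1.85 -0.    1.    1.72]
toolx [ 0.002  0.    -1.   ] jaw ang deg -89.71
```

View pics/b11.png

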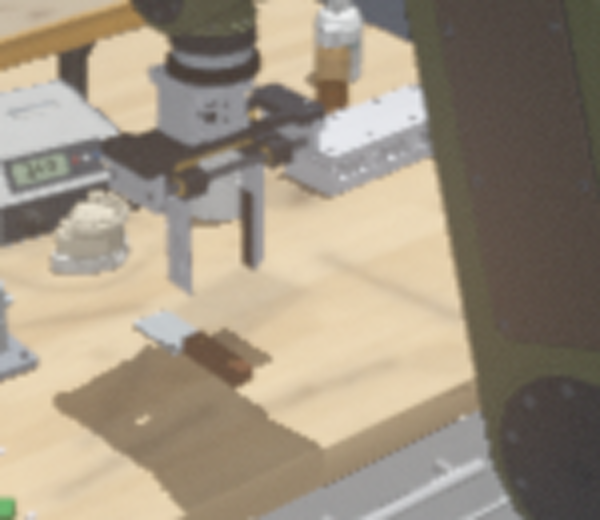

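Emit:
jog_arm --series '[0, 0, 0, -0.002, 0.0015, -0.03, 0.3, 0, 0, 0, -0.002, 0.0015, -0.055, 0.3, 0, 0, 0, -0.002, 0.0015, -0.072, 0.3, 0, 0, 0, -0.002, 0.0015, -0.078, 0.3, 0, 0, 0, -0.002, 0.0015, -0.078, 0.3, 0, 0, 0, -0.002, 0.0015, -0.078, 0.3]'

```text
clock: 31.32
eef_pos: [464.3, 110.6, 23.3]
eef_rot: [-2.991, 1.569, 0.157]
wrist_force: [0.4, -0.1, -0.2]
finger_gap: 60.9
```

Emit:
jog_arm --series '[0, 0, 0, 0, 0, 0, -0.3, 0, 0, 0, 0, 0, 0, -0.7, 0, 0, 0, 0, 0, 0, -0.7, 0, 0, 0, 0, 0, 0, -0.7, 0, 0, 0, 0, 0, 0, -0.7, 0, 0, 0, 0, 0, 0, -0.7]' --squeeze 40

```text
clock: 32.08
eef_pos: [463.9, 110.6, 22.5]
eef_rot: [0.069, 1.571, -3.066]
wrist_force: [0.7, -0.5, 1.3]
finger_gap: 21.7
```

```bash
python3 st.py
```

```text
t 32.075 pos [463.9 110.6  22.5] gap 21.7 F [ 0.7 -0.5  1.3] j [0.16 0.42 1.89 0.   0.82 1.72]
toolx [-0. -0. -1.] jaw ang deg -89.61
```

Emit:
jog_arm --series '[0, 0, 0, 0, 0, 0.03, -0.7, 0, 0, 0, 0, 0, 0.08, -0.7, 0, 0, 0, 0, 0, 0.1, -0.7, 0, 0, 0.035, 0.008, -0.05, 0.1, -0.7, 0, 0, 0.035, 0.016, -0.1, 0.1, -0.7, 0, 0, 0.035, 0.024, -0.15, 0.1, -0.7, 0, 0, 0.035, 0.032, -0.2, 0.1, -0.7, 0, 0, 0.035, 0.04, -0.255, 0.1, -0.7, 0, 0, 0.035, 0.048, -0.3095, 0.1, -0.7, 0, 0, 0.035, 0.048, -0.3095, 0.1, -0.7, 0, 0, 0.035, 0.048, -0.3095, 0.06, -0.7, 0, 0, 0.035, 0.048, -0.3095, 0.03, -0.7, 0, 0, 0.035, 0.048, -0.3095, 0.022, -0.7, 0, 0, 0.035, 0.048, -0.3095, 0.022, -0.7, 0, 0, 0.035, 0.048, -0.3095, 0.022, -0.7]'

```text
clock: 33.95
eef_pos: [512.5, -198.9, 45.7]
eef_rot: [2.669, 1.569, -0.431]
wrist_force: [0.3, -0.6, -1.0]
finger_gap: 21.8
```

```bash
python3 st.py; python3 snap.py 12
python3 - <<'E'
from h import *
t=cv2.imread("pics/top12.png")
cv2.imwrite("pics/a12.png",cv2.resize(t[125:225,260:385],None,fx=5,fy=5,interpolation=cv2.INTER_CUBIC))
c=dict(np.load("top12.npz")); im=c["color"].astype(int)
for v in range(172,196): print(v,im[v,294:316,0])
E
```

```text
t 33.95 pos [ 512.5 -198.9   45.7] gap 21.8 F [ 0.3 -0.6 -1. ] j [-0.44  0.51  1.68  0.    0.95  1.09]
toolx [ 0.002 -0.001 -1.   ] jaw ang deg -87.59
172 [146 146 146 145 146 147 147 147 147 136 102  62  53  67  73  72  72  71
  87 111 106 115]
173 [148 147 146 147 149 149 149 149 143 115  67  54  61  73  72  72  72  72
  78  83  66  74]
174 [150 148 148 147 147 148 149 151 135  82  53  64  69  73  72  74  72  69
  63  61  63  65]
175 [151 151 151 149 150 144 143 162 125  60  51  61  73  72  72  72  73  66
  52  61  69  69]
176 [152 154 153 152 150 144 161 190 104  57  61  62  73  72  72  72  71  60
  54  69  73  72]
177 [153 155 153 142 110 108 139 170  76  50  59  70  72  71  72  72  69  53
  61  73  76  73]
178 [154 155 156 140  89  84 104 124  61  50  61  73  71  71  72  71  61  55
  72  76  77  75]
179 [152 154 155 139  87  78  73  72  50  54  68  72  72  72  72  66  51  58
  78  79  77  76]
180 [152 153 154 138  89  74  53  46  49  58  71  73  72  73  73  68  55  71
  83  81  80  79]
181 [152 155 156 139  87  67  44  43  53  67  72  72  72  72  70  61  67  87
  88  85  82  80]
[... 538 characters left out ...]
79  87  91  92
  96 100 102 104]
188 [163 155 121  51  42  50  68  72  71  72  71  69  64  67  79  82  84  88
  89  93  97  99]
189 [163 146  85  44  44  57  71  72  70  71  71  67  57  69  77  78  79  81
  84  87  89  92]
190 [165 143  61  40  47  66  72  71  71  71  69  64  62  72  74  75  76  78
  78  80  83  87]
191 [136 107  48  41  55  71  72  69  71  71  68  58  65  72  72  73  73  75
  77  76  78  80]
192 [78 59 40 46 65 71 70 69 71 70 64 59 67 69 70 71 72 73 73 75 75 76]
193 [43 41 40 52 70 71 70 71 72 66 57 61 67 68 69 69 70 72 72 73 73 74]
194 [42 41 47 65 71 71 71 69 69 62 55 60 63 64 66 68 68 69 70 71 71 71]
195 [42 40 53 73 73 72 69 71 66 54 56 59 61 61 63 64 66 67 68 69 70 70]
```

View pics/a12.png

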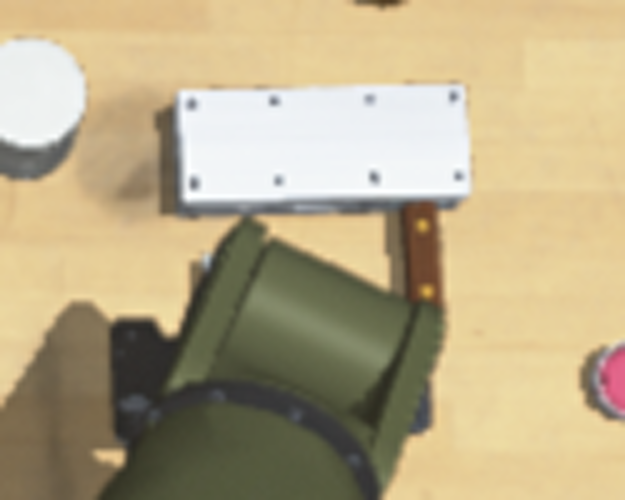

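Run:
```python
from h import *
c=dict(np.load("top12.npz"))
print(cast(c,[[299.7,175.0],[300.0,177.]],28).round(1))
import math
a=math.radians(2.4); t=np.array([512.5-1.2,-198.9+.3]); f=np.array([math.cos(a),math.sin(a)]); n=np.array([-f[1],f[0]])
print("expected corner",t+98*f+18*n, proj(c,[[*(t+98*f+18*n),28]]))
print(proj(c,[[*(t+(98-10)*f+18*n),28]]))
```

```text
[[ 609.3 -176.1]
 [ 602.9 -177. ]]
expected corner [ 608.46027558 -176.51197499] [[299.84734157 175.25449545]]
[[299.99230271 178.38179972]]
```

The visible blade corner matches the prediction within 0.5 mm. Insert.

Emit:
jog_arm --series '[0, 0, 0, 0.012, 0.0004, -0.0005, -0.7, 0, 0, 0, 0.024, 0.0009, -0.0005, -0.7, 0, 0, 0, 0.034, 0.0014, -0.0005, -0.7, 0, 0, 0, 0.042, 0.0018, -0.0005, -0.7, 0, 0, 0, 0.05, 0.0021, -0.0005, -0.7, 0, 0, 0, 0.05, 0.0021, -0.0005, -0.7]'

```text
clock: 34.8
eef_pos: [562.2, -196.7, 43.8]
eef_rot: [-2.02, 1.571, 1.164]
wrist_force: [-0.3, 0.0, -1.1]
finger_gap: 21.4
```

```bash
python3 st.py
```

```text
t 34.8 pos [ 562.2 -196.7   43.8] gap 21.4 F [-0.3  0.  -1.1] j [-0.4   0.6   1.54  0.    1.    1.13]
toolx [ 0.  0. -1.] jaw ang deg -87.59
```

Emit:
jog_arm --series '[0, 0, 0, 0.01, 0.0004, 0, -0.7, 0, 0, 0, 0.02, 0.0008, 0, -0.7, 0, 0, 0, 0.028, 0.0012, 0, -0.7, 0, 0, 0, 0.033, 0.0014, -0.001, -0.7, 0, 0, 0, 0.036, 0.0015, -0.0025, -0.7, 0, 0, 0, 0.036, 0.0015, -0.0025, -0.7, 0, 0, 0, 0.036, 0.0015, -0.0025, -0.7]'

```text
clock: 35.67
eef_pos: [597.7, -195.3, 41.4]
eef_rot: [-0.28, 1.571, 2.903]
wrist_force: [0.4, -0.4, -0.8]
finger_gap: 21.6
```

Emit:
jog_arm --series '[0, 0, 0, 0.001, 0, -0.0004, -0.7, 0, 0, 0, 0.002, 0, -0.0004, -0.7, 0, 0, 0, 0.002, 0, -0.0004, -0.7]'

```text
clock: 36.05
eef_pos: [599.9, -195.3, 41.1]
eef_rot: [2.901, 1.571, -0.199]
wrist_force: [0.4, 0.1, -1.3]
finger_gap: 21.3
```

Emit:
jog_arm --series '[0, 0, 0, 0.001, 0, -0.0003, -0.7, 0, 0, 0, 0.002, 0, -0.0003, -0.7, 0, 0, 0, 0.002, 0, -0.0003, -0.7]'

```text
clock: 36.42
eef_pos: [601.4, -195.3, 40.6]
eef_rot: [-0.205, 1.569, 2.978]
wrist_force: [-4.3, -0.5, 1.3]
finger_gap: 21.7
```

Emit:
jog_arm --series '[0, 0, 0, 0.001, 0, 0, -0.7, 0, 0, 0, 0.0015, 0, 0, -0.7, 0, 0, 0, 0.0015, 0, 0, -0.7]'

```text
clock: 36.8
eef_pos: [601.7, -195.3, 40.2]
eef_rot: [-0.219, 1.566, 2.964]
wrist_force: [-14.3, 0.9, 4.8]
finger_gap: 21.8
```

Home with 14 N. Release, lift and pull clear for the final checks.

Emit:
jog_arm --series '[0, 0, 0, 0, 0, 0, -0.2, 0, 0, 0, 0, 0, 0, 0, 0, 0, 0, 0, 0, 0, 0, 0, 0, 0, 0, 0, 0, 0, 0, 0, 0, 0, 0, 0.03, 0.1, 0, 0, 0, 0, 0, 0.08, 0.1, 0, 0, 0, -0.05, 0.03, 0.12, 0.3, 0, 0, 0, -0.1, 0.08, 0.16, 0.5, 0, 0, 0, -0.15, 0.13, 0.18, 0.5, 0, 0, 0, -0.2, 0.18, 0.18, 0.5, 0, 0, 0, -0.25, 0.23, 0.18, 0.5, 0, 0, 0, -0.25, 0.28, 0.18, 0.5, 0, 0, 0, -0.25, 0.34, 0.18, 0.5, 0, 0, 0, -0.25, 0.4, 0.18, 0.5, 0, 0, 0, -0.25, 0.46, 0.18, 0.5, 0, 0, 0, -0.25, 0.46, 0.18, 0.5]'

```text
clock: 38.8
eef_pos: [352.7, 267.5, 220.7]
eef_rot: [-2.094, 1.57, 1.092]
wrist_force: [0.7, -1.1, -0.3]
finger_gap: 70.5
```

```bash
python3 st.py; python3 snap.py 13; python3 scr.py 13; python3 drum.py 13
python3 - <<'E'
from m import *
c=dict(np.load("top13.npz")); W=pts(c); z=W[160:178,110:125,2]; q=z[(z>78)&(z<110)]; print("cap",len(q),np.median(q))
brown=lambda h,b:(h[...,1]>90)&(h[...,2]<150)
for n,bx in (("slot0",(285,155,320,200)),("slot2",(330,155,360,200))):
    k=mask(c,bx,brown); r=rect(c,k,34); print(n,"handle",r,"front end x",r[0]+r[2]/2)
    q=W[bx[1]:bx[3],bx[0]:bx[2]]; hs=cv2.cvtColor(c["color"],cv2.COLOR_BGR2HSV)[bx[1]:bx[3],bx[0]:bx[2]].astype(int)
    m=brown(hs,None); Q=q[m]; Q=Q[(Q[:,2]>22)]; print("z vs x",np.polyfit(Q[:,0]-610,Q[:,2],1).round(3))
print("mallet")
for a,ce,p in dm(c,(280,225,360,265),62,82):
    if a>30: print(a,cast(c,ce,72).round(1))
t=c["color"]; s=cv2.imread("pics/scene13.png")
cv2.imwrite("pics/a13.png",cv2.resize(t[125:265,180:400],None,fx=3.5,fy=3.5,interpolation=cv2.INTER_CUBIC))
E
```

```text
t 38.8 pos [352.7 267.5 220.7] gap 70.5 F [ 0.7 -1.1 -0.3] j [0.57 0.06 1.81 0.   1.27 2.09]
toolx [ 0.  0. -1.] jaw ang deg -87.43
handle [389.8, -253.9, 48.9, 29.4, 1.0] [325. 246.]
handle [596.2, -193.3, 65.4, 29.1, 2.3] [305. 179.]
drum dark outline stand frame min/max y -53.44183475435401 43.835408839403044 x -30.248741014553463 19.119353927257908 [593.8, 280.8, 97.1, 49.2, 86.6]
top pts 222 z med 69.0094841149313 y mean -1.3923481041321626 [-29.12365193  26.33895572] x -0.9071126280987106
slope z vs y [1.49390255e-02 6.89013456e+01]
+ 13 53.780096321659585 42.6718594677149 58.17790497843025
- 17 51.79406213607899 -59.33577779567643 -43.411338921087825
cap 65 84.68241797073892
slot0 handle [598.1, -190.5, 77.1, 30.1, 1.1] front end x 636.65
z vs x [2.7000e-02 3.3127e+01]
slot2 handle [603.1, -308.6, 77.1, 33.3, 2.4] front end x 641.65
z vs x [5.000e-03 3.262e+01]
mallet
298 [[ 389.8 -280.9]]
```

View pics/a13.png

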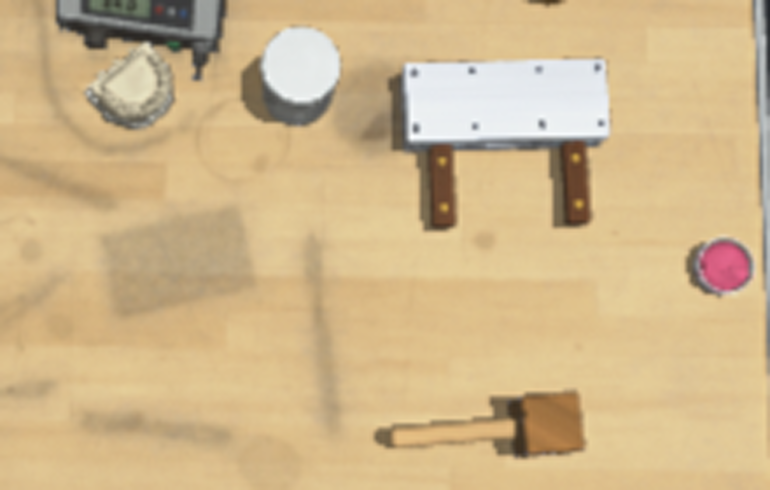

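View pics/scene13.png

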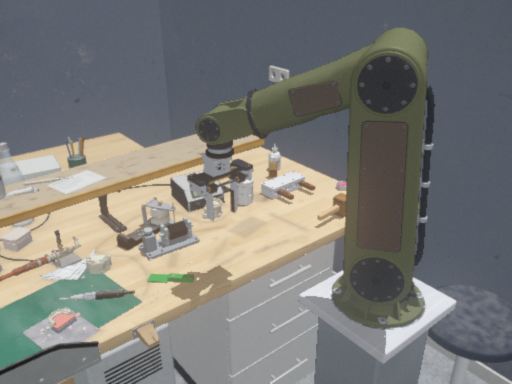

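View pics/top13.png

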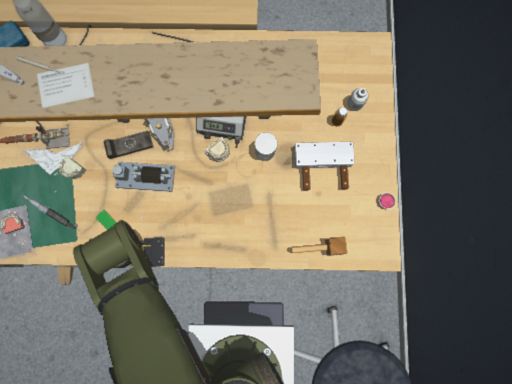

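The final pictures show both scrapers home and level, at (306,178) and (345,177) in the top view. The mallet is standing at (325,246), the drum is seated and the pin cap is at 84.7 mm. Hand in.

```bash
python3 -c "
from cell import manip; print(manip.sign_off())"
```

```text
the job is handed in; nothing more can be done
None
```

The job is done and handed in at about 39 s on the clock; no verdict was reported.

- **Drum:** I lowered the axle into both stand slots until it bottomed with about 11 N. At the last check it was level within noise, about 1 mm off centre, with its top at about 69–70 mm against 71 mm expected.
- **Lock pin:** Only after the drum was seated, I pushed the pin down with the mallet's striking face, as a steady press rather than a blow, until it met a hard stop. The cap went from about 98 mm to 84.7 mm; fully down is 85 mm.
- **Mallet:** It is standing back on the bench within about 2 mm of where it started.
- **Scrapers:** Only two were on the bench. They are in the outer slots (`slot0` and `slot2`), pushed home with 13–14 N and lying level. In the last picture the handle fronts read 2–3 mm short of the contact positions the arm measured. That is within the camera error, part of it a bias I had already seen.
- **Left alone:** I did not handle the model, tub, puck or green look-alike. In the last pictures they look in place, with the green one partly hidden by the arm.

I saw no knocked scraper and no grip slip. No check failed.

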